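# Cull the bad dowel struts, clip the good ones into the curing jig

## Robot

A 7-joint arm with a two-finger parallel gripper is mounted at the origin on the work surface. World frame = base frame: x ahead of the robot, y to its left, z up, the work surface at z = 0. Lengths are in m, angles in rad, forces in N, time in s.
With the tool pointing down it reaches from about 0.425 to 0.925 m from the base axis. Payload 6.8 kg.
Tool frame: the origin (TCP) lies midway between the tips of the shut fingers; the grasp point (between the pads) lies r.grasp_offset behind it (r.grasp_offset is the distance from the TCP to the grasp point, in m); z points along the fingers, y is the direction in which the jaws open and shut (so a half turn about z gives the same grasp; the last joint's range is limited). The gripper opens to 85 mm and grips with 20 to 120 N. Pads are 22 mm wide; open, the fingers measure 114 mm over their backs; the gripper's body (76 mm by 85 mm) begins 54 mm behind the grasp point. The pads swing forward as they close: fully open they stand 13 mm farther back than shut.
Start: joints at [1.154, 0.477, 0.022, 1.555, -0.011, 1.109, -0.083], TCP at [0.205, -0.643, 0.231] pointing down, gripper open.
Joint ranges: [-2.96, 2.96], [-0.34, 2.1], [-1.41, 1.46], [0.24, 2.44], [-1.37, 4.51], [0.17, 1.92], [-2.96, 2.96]. Speed limits (rad/s): [2.39, 2.39, 3.14, 3.14, 3.14, 3.14, 3.14].

## Interface

Orientations are given as a rotation vector (axis times angle).
In Python, from bench import r gives the robot as it stands. The module is installed in compiled form; this text tells all that it offers.
- The arm moves only by the tool send_rows, never from a script. Its argument "moves" is one flat list of numbers, 4 for each row, row after row: the shift along the tool's x, y, z in mm, then the turn about the tool's z in degrees. A call has 1 to 8 rows; each row is the pose to reach, as a shift and turn from the pose commanded when the call began, along the tool's axes at that moment; what a row does not reach only later rows make up. A row lasts 1/8 s, in which the tool goes at most 62.5 mm and 10.7 degrees, less where a joint would pass 70% of its speed; a pose out of reach is approached as far as the arm can. A call with a gripper value outside its range is refused whole. "hand" is the closure, from 0 (fully open) to 1 (shut), set as the call begins (left out, the last holds). The fingers move at their own pace and stop on an object; "newtons" is the grip in N (left out, the last holds). Time passes only in rows, so rows that repeat a pose let the fingers close. It gives the time, the measured TCP pose, the force and the opening at its end, in the units of the state.
- r.get_obs(): the state, without advancing time (a new reading comes with each control period).
- r.grab_frame(name): name is "side" or "top" or "wrist"; returns a dict with "img" (384x512x3 uint8, red, green, blue), "mtx" (3x3 intrinsics, pixels), "world_to_cam" (4x4, takes a point from world to camera coordinates). Camera axes: x right, y up, looking along -z (the intrinsics and any distortion apply to the point x, -y, -z); pixel columns grow to the right and rows downward; lengths in m; the calibration is good to about 2 mm. A picture is of the moment at which its call begins. There is no depth.
- r.hand_in(): hands the job in, once; it reports no verdict.
The state is a dict: "clock": time; "joints": joint angles; "qvel": joint speeds; "tau": joint torques, N m; "tcp_pos": TCP position; "orientation": TCP orientation; "contact_force": force on the tool from outside, world axes, zero at the start; "moment": the same for the moment, N m; "grip_width": finger opening in m.
Only numpy, scipy, OpenCV 4.12 (cv2) and the standard library are available. Lean on these libraries where they do the work, as an engineer would, in place of code of your own. Each camera call takes 0.05 s, during which the arm holds its last target.

## Task

Sort the dowel struts lying on the green cutting mat: first put every bad one (too short, bent, or with a chipped end block) in the cardboard scrap box. Then press each good strut down into a clip station of the grey jig, one per station, until both pairs of spring fingers have snapped over it and it lies fully home, and let go of it; finally push the red lever all the way over to switch on the curing lamp. Leave the other things on the bench where they are.

Things in the scene. Friction and masses are not known exactly. Their poses are not given: they have to be found in the camera images.
- good_a: GOOD strut, straight, 150 mm overall, bare dowel for 51 mm either side of the origin, which is at mid length. 14 mm round wooden dowel, an orange end block at each end (28 x 28 mm across, 24 mm along); 40 g. Origin on the dowel axis, own x along it; lies level, axis 14 mm up, roughly along world y.
- good_b: GOOD strut, straight, 150 mm overall, bare dowel for 51 mm either side of the origin, which is at mid length. 14 mm round wooden dowel, an orange end block at each end (28 x 28 mm across, 24 mm along); 40 g. Origin on the dowel axis, own x along it; lies level, axis 14 mm up, roughly along world y.
- short_a: REJECT, too short: 104 mm overall, origin at mid length, bare dowel for 28 mm either side. Otherwise 14 mm round wooden dowel, an orange end block at each end (28 x 28 mm across, 24 mm along); 40 g. Origin on the dowel axis, own x along it; lies level, axis 14 mm up, roughly along world y. May be absent.
- short_b: REJECT, too short: 104 mm overall, origin at mid length, bare dowel for 28 mm either side. Otherwise 14 mm round wooden dowel, an orange end block at each end (28 x 28 mm across, 24 mm along); 40 g. Origin on the dowel axis, own x along it; lies level, axis 14 mm up, roughly along world y. May be absent.
- bent_a: REJECT, bent: the dowel runs straight along own x from -51 to +20 mm, then kinks 37 degrees towards own +y for its last 65 mm. Otherwise 14 mm round wooden dowel, an orange end block at each end (28 x 28 mm across, 24 mm along); 40 g. Origin on the dowel axis, own x along it; lies level, axis 14 mm up, roughly along world y. May be absent.
- bent_b: REJECT, bent: the dowel runs straight along own x from -51 to +20 mm, then kinks 37 degrees towards own +y for its last 65 mm. Otherwise 14 mm round wooden dowel, an orange end block at each end (28 x 28 mm across, 24 mm along); 40 g. Origin on the dowel axis, own x along it; lies level, axis 14 mm up, roughly along world y. May be absent.
- chipped_a: REJECT, chipped: like a good strut (150 mm, origin at mid length) but the end block at own +x lost over half its width (12 mm left, on own -y side). Otherwise 14 mm round wooden dowel, an orange end block at each end (28 x 28 mm across, 24 mm along); 40 g. Origin on the dowel axis, own x along it; lies level, axis 14 mm up, roughly along world y. May be absent.
- chipped_b: REJECT, chipped: like a good strut (150 mm, origin at mid length) but the end block at own +x lost over half its width (12 mm left, on own -y side). Otherwise 14 mm round wooden dowel, an orange end block at each end (28 x 28 mm across, 24 mm along); 40 g. Origin on the dowel axis, own x along it; lies level, axis 14 mm up, roughly along world y. May be absent.
- jig: Grey clip jig, base plate 170 x 100 x 12 mm, fixed; origin at the centre of its underside; stations seat0, seat1. At 29 to 43 mm either side of a station's point, along the dowel, a rest stands between two blue spring fingers. Between the pairs it is free down to the plate, so a strut gripped at its middle can be pressed in; end blocks stay outside the clips, 8 mm play.
- seat0 (a point): Clip station: where the middle of a seated strut's axis rests, 40 mm above the table; own y along the seated dowel, z up. Flared finger tips reach 20 mm above the point; their noses leave a 9 mm gap. Press the dowel straight down through them (about 7 N) until they snap over it and it meets the rests. A dowel only laid on the noses is about 13 mm too high.
- seat1 (a point): The jig's other clip station, the same as seat0, 80 mm from it towards own +x.
- scrap_in (a point): Centre of the inner floor (5 mm above the table) of the open cardboard scrap box, 220 mm along own x, 180 mm along own y, 80 mm high, walls 5 mm, fixed.
- lamp_switch (a joint): Curing lamp's red toggle lever on a fixed grey block, rad: 0 leans towards the robot (off), 1.0 leans away (fully on); stays where it is left, light friction.
- lamp_switch_tip (a point): Tip of that lever (80 mm long). Own x axis, projected on the table, is the direction in which it is pushed to switch on.
- sensor: Small blue sensor board with two steel cans, 22 x 46 x 15 mm, next to the struts; origin at the centre of its underside; bystander, leave alone.
- breadboard: White breadboard 55 x 165 x 10 mm, beyond the struts; origin at the centre of its underside; bystander, leave alone.
- tape: Yellow roll of tape, 90 mm across, 24 mm high, lying flat; origin at the centre of its underside; bystander, leave alone.
- tumbler: Pink drinking tumbler, 96 mm across, 200 mm tall; origin at the centre of its underside; bystander, leave alone.
- glue_gun: Pink glue gun lying on its side, 180 x 100 x 30 mm; origin at the centre of its underside; bystander, leave alone.
- screwdriver: Screwdriver lying on the table; origin at the centre of its underside; bystander, leave alone.
Things that resemble listed ones, but are neither listed nor needed, are in the scene too. Leave any turquoise look-alike of the chipped_b alone.

How it is judged:
On the way, in this order (a step that is already met when the one before it is completed fails the run):
1. every reject strut lies in the scrap box (x of short_a in the frame of scrap_in between -0.1 and 0.1 m and y of short_a in the frame of scrap_in between -0.08 and 0.08 m and z of short_a in the frame of scrap_in between 0 and 0.075 m and x of short_b in the frame of scrap_in between -0.1 and 0.1 m and y of short_b in the frame of scrap_in between -0.08 and 0.08 m and z of short_b in the frame of scrap_in between 0 and 0.075 m and x of bent_a in the frame of scrap_in between -0.1 and 0.1 m and y of bent_a in the frame of scrap_in between -0.08 and 0.08 m and z of bent_a in the frame of scrap_in between 0 and 0.075 m and x of bent_b in the frame of scrap_in between -0.1 and 0.1 m and y of bent_b in the frame of scrap_in between -0.08 and 0.08 m and z of bent_b in the frame of scrap_in between 0 and 0.075 m and x of chipped_a in the frame of scrap_in between -0.1 and 0.1 m and y of chipped_a in the frame of scrap_in between -0.08 and 0.08 m and z of chipped_a in the frame of scrap_in between 0 and 0.075 m and x of chipped_b in the frame of scrap_in between -0.1 and 0.1 m and y of chipped_b in the frame of scrap_in between -0.08 and 0.08 m and z of chipped_b in the frame of scrap_in between 0 and 0.075 m), for 0.2 s.
2. every good strut is snapped home in a clip station and let go (((x of good_a in the frame of seat0 between -0.004 and 0.004 m and y of good_a in the frame of seat0 between -0.012 and 0.012 m and z of good_a in the frame of seat0 between -0.004 and 0.004 m and angle between the x axis of good_a and the y axis of seat0, either way round below 0.12 rad) or (x of good_a in the frame of seat1 between -0.004 and 0.004 m and y of good_a in the frame of seat1 between -0.012 and 0.012 m and z of good_a in the frame of seat1 between -0.004 and 0.004 m and angle between the x axis of good_a and the y axis of seat1, either way round below 0.12 rad)) and ((x of good_b in the frame of seat0 between -0.004 and 0.004 m and y of good_b in the frame of seat0 between -0.012 and 0.012 m and z of good_b in the frame of seat0 between -0.004 and 0.004 m and angle between the x axis of good_b and the y axis of seat0, either way round below 0.12 rad) or (x of good_b in the frame of seat1 between -0.004 and 0.004 m and y of good_b in the frame of seat1 between -0.012 and 0.012 m and z of good_b in the frame of seat1 between -0.004 and 0.004 m and angle between the x axis of good_b and the y axis of seat1, either way round below 0.12 rad)) and contact force between each of good_a, good_b and the fingers below 0.1 N), for 0.2 s.
3. the lamp lever is pushed over (value of joint lamp_switch above 0.85 rad), for 0.2 s.
At the end, for the whole second after the job is handed in: Rejects in the scrap box (origin within 100 mm along, 80 mm across of its middle, under 75 mm above its floor); good struts home in a station (4 mm across and in height, 12 mm along, 0.12 rad), one each, released; all at rest; lever past 0.85 rad (all of step 1 and all of step 2 and value of joint lamp_switch above 0.85 rad and linear speed of each of short_a, short_b, bent_a, bent_b, chipped_a, chipped_b, good_a, good_b below 0.03 m/s); the robot touches nothing.
It fails at once if one of the other things on the bench is shoved more than 5 cm away or tipped over (distance of any of sensor, breadboard, tape, tumbler, glue_gun, screwdriver from where it was at the start of the episode above 0.05 m or angle between any of sensor, breadboard, tape, tumbler, glue_gun, screwdriver's own z axis and vertical above 0.7 rad).
Of short_a, short_b, bent_a, bent_b, chipped_a, chipped_b only 4 to 6 are there at a start; the rules pass over those that are not, and their reading is None.
At some moment in a run one of good_a, good_b, short_a, short_b, bent_a, bent_b, chipped_a, chipped_b may be knocked a few centimetres aside while the robot is not near it.
Once in a run the grip may slacken for a moment while it holds something.
It also fails if it takes over 210 s, if anything falls off the work surface, if the arm or the gripper's body presses on something with over 40 N, if the wrist force passes 120 N, or if a joint passes its speed limit or range.

## Working session

There is one attempt and no reset: what is moved stays moved. The work goes in short steps, Python scripts to look and compute and a tool call to move; the robot and the scene stay as the last step left them, time stands still between calls to the robot, and variables do not carry over. Pictures are saved under pics/ and viewed, and the job is handed in when it is done.

Besides the shell and the picture viewer there is one more tool, called after "Call:" by a JSON object that holds its "api" and its "payload", one argument or row to a line. send_rows: Moves the arm, as the interface text tells. Its arguments: {"type":"object","properties":{"moves":{"type":"array"},"hand":{"type":"number"},"newtons":{"type":"number"}},"required":["moves"]}

```bash
mkdir -p pics; ls; python3 - <<'E'
from bench import r
import cv2,json
print(r.get_obs(), r.grasp_offset)
for n in ("side","top","wrist"):
    f=r.grab_frame(n); cv2.imwrite(f"pics/{n}0.png",f["img"][:,:,::-1]); print(n,f["mtx"],f["world_to_cam"], [k for k in f])
E
```

```text
pics
{'clock': 0.0, 'joints': array([ 1.15391246,  0.47777712,  0.02236739,  1.55643504, -0.01148393,
        1.10930284, -0.08305575]), 'qvel': array([ 1.11507456e-04, -1.18442666e-03, -6.33594554e-04, -7.78663000e-06,
       -7.47440497e-04, -9.29619565e-04,  5.43994946e-04]), 'tau': array([-1.21029858e-03, -5.96451902e+01,  1.60721295e+00, -2.81200737e+01,
        1.24255262e-02,  9.34130891e-03,  8.16309034e-05]), 'tcp_pos': array([ 0.20492133, -0.64253103,  0.2303486 ]), 'orientation': array([-3.10249206e+00, -4.82919574e-01,  6.78734230e-04]), 'contact_force': array([-0.87414721, -0.01013065,  0.9608051 ]), 'moment': array([-0.00816012,  0.03070098, -0.02222221]), 'grip_width': 0.08529016945238152} 0.0187
side [[418.77947787   0.         262.3949762 ]
 [  0.         418.77947787 190.43119211]
 [  0.           0.           1.        ]] [[ 0.99825127 -0.05899386 -0.0037572  -0.49107951]
 [ 0.04405476  0.70007139  0.71271258 -0.10283839]
 [-0.03941536 -0.71163177  0.70144612 -1.18638613]
 [ 0.          0.          0.          1.        ]] ['img', 'mtx', 'world_to_cam']
top [[453.6
[... 152 characters left out ...]
1  7.34874685e-04  6.54921506e-02]
 [ 9.73620691e-01 -9.85311103e-02  2.05801774e-01 -4.94860353e-01]
 [-2.04680264e-01  2.14685745e-02  9.78593424e-01 -1.22386424e+00]
 [ 0.00000000e+00  0.00000000e+00  0.00000000e+00  1.00000000e+00]] ['img', 'mtx', 'world_to_cam']
wrist [[265.13754517   0.         255.08404722]
 [  0.         265.13754517 194.28362687]
 [  0.           0.           1.        ]] [[ 3.04447406e-01 -9.52529085e-01 -3.43572974e-04 -6.75046491e-01]
 [ 9.12676896e-01  2.91813050e-01 -2.86122400e-01  3.71988545e-02]
 [ 2.72640167e-01  8.67956515e-02  9.58193015e-01 -3.78155140e-01]
 [ 0.00000000e+00  0.00000000e+00  0.00000000e+00  1.00000000e+00]] ['img', 'mtx', 'world_to_cam']
```

View pics/side0.png

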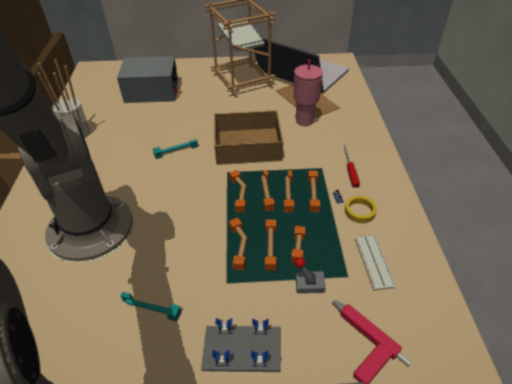

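View pics/top0.png

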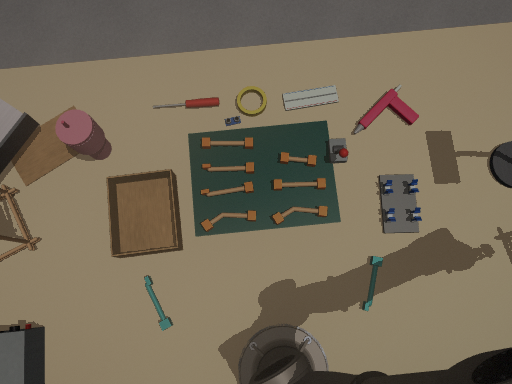

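View pics/wrist0.png

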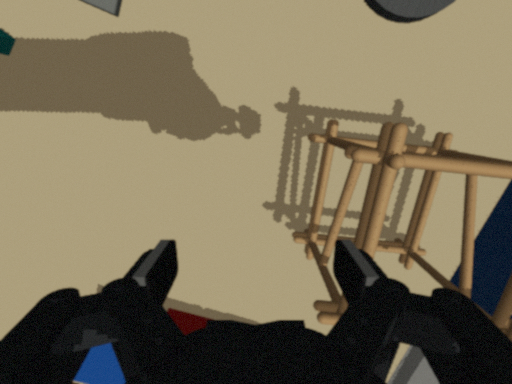

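Both views show seven struts on the mat. In the top view they lie at about cols 203-330, rows 140-220. The box is at about (143,213), the jig at (399,203) and the lever at (341,152). I'll zoom in to tell them apart.

```bash
cat > h.py <<'E'
from bench import r
import numpy as np, cv2
from scipy.spatial.transform import Rotation as R
def grab(n,save=None):
    f=r.grab_frame(n)
    if save: cv2.imwrite(f"pics/{save}.png",f["img"][:,:,::-1])
    return f
def proj(f,P):
    P=np.atleast_2d(P); c=P@f["world_to_cam"][:3,:3].T+f["world_to_cam"][:3,3]
    c=c*[1,-1,-1]; q=c@f["mtx"].T; return q[:,:2]/q[:,2:]
def ray(f,uv):
    uv=np.atleast_2d(uv).astype(float); d=np.c_[uv,np.ones(len(uv))]@np.linalg.inv(f["mtx"]).T*[1,-1,-1]
    W=f["world_to_cam"]; return -W[:3,:3].T@W[:3,3], d@W[:3,:3]
def onz(f,uv,z):
    o,d=ray(f,uv); t=(z-o[2])/d[:,2]; return o+t[:,None]*d
def tri(f1,u1,f2,u2):
    o1,d1=ray(f1,u1);o2,d2=ray(f2,u2);d1=d1[0]/np.linalg.norm(d1[0]);d2=d2[0]/np.linalg.norm(d2[0])
    A=np.c_[d1,-d2];s=np.linalg.lstsq(A,o2-o1,rcond=None)[0]
    a,b=o1+s[0]*d1,o2+s[1]*d2;return (a+b)/2,np.linalg.norm(a-b)
def crop(f,box,k,name):
    x0,y0,x1,y1=box;im=cv2.resize(f["img"][y0:y1,x0:x1,::-1],None,fx=k,fy=k,interpolation=cv2.INTER_CUBIC)
    cv2.imwrite(f"pics/{name}.png",im)
def orange(f):
    hsv=cv2.cvtColor(f["img"],cv2.COLOR_RGB2HSV)
    m=cv2.inRange(hsv,(5,190,130),(14,255,255))
    n,l,s,c=cv2.connectedComponentsWithStats(m)
    return [(s[i,4],c[i].round(1)) for i in range(1,n) if s[i,4]>12],m
def pose():
    o=r.get_obs(); return o["tcp_pos"],R.from_rotvec(o["orientation"]).as_matrix(),o
E
python3 - <<'E'
from h import *
t=grab("top");s=grab("side")
crop(t,(185,115,345,240),5,"topc");crop(s,(215,160,345,280),5,"sidec")
for n,f in(("t",t),("s",s)):
    for a,c in orange(f)[0]: print(n,a,c,onz(f,c,.025).round(3))
E
```

```text
s 37 [234.4 173.4] [[0.415 0.171 0.025]]
s 13 [265.4 172.5] [[0.511 0.169 0.025]]
s 17 [289.6 173.1] [[0.587 0.162 0.025]]
s 41 [312.6 173. ] [[0.658 0.158 0.025]]
s 51 [268.4 201.3] [[0.512 0.044 0.025]]
s 52 [239.7 202.6] [[0.429 0.044 0.025]]
s 57 [288.6 202.5] [[0.57  0.035 0.025]]
s 56 [314.5 202.5] [[0.645 0.031 0.025]]
s 60 [234.9 222. ] [[ 0.414 -0.03   0.025]]
s 63 [270.3 222.8] [[ 0.512 -0.039  0.025]]
s 65 [299.7 229.6] [[ 0.59  -0.068  0.025]]
s 76 [297.1 253.2] [[ 0.574 -0.147  0.025]]
s 74 [238.2 259.8] [[ 0.421 -0.159  0.025]]
s 75 [270.1 260. ] [[ 0.502 -0.164  0.025]]
```

View pics/topc.png

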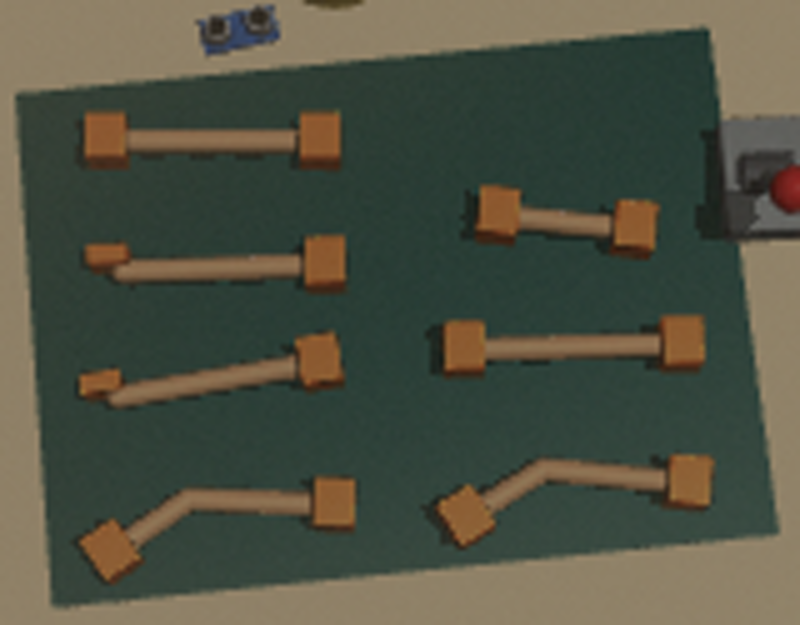

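View pics/sidec.png

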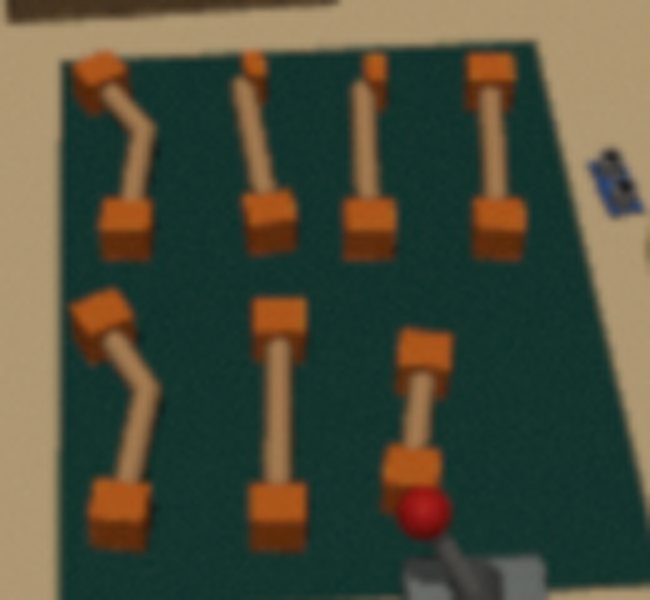

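The struts are easy to tell apart. In the top crop, left column from the top: good, chipped, chipped, bent. Right column: short, good, bent. That makes 5 rejects. Next I'll triangulate the blocks, jig, box and lever.

```bash
python3 - <<'E'
from h import *
t=grab("top");s=grab("side")
def blobs(f,v):
    hsv=cv2.cvtColor(f["img"],cv2.COLOR_RGB2HSV)
    m=cv2.inRange(hsv,(3,150,v),(14,255,255))
    n,l,st,c=cv2.connectedComponentsWithStats(m)
    return [(st[i,4],c[i]) for i in range(1,n) if st[i,4]>10]
bt=blobs(t,120);bs=blobs(s,165)
print(len(bt),len(bs))
for a,c in bt:
    best=min(((*tri(t,c,s,d),b,d) for b,d in bs),key=lambda q:q[1]+abs(q[0][2]-.02))
    print(a,c.round(1),best[0].round(4),round(best[1],4),onz(t,c,.026)[0,:2].round(3),best[2],best[3].round(1))
crop(t,(95,165,185,265),6,"boxt");crop(t,(370,165,430,245),8,"jigt");crop(s,(195,310,295,375),8,"jigs");crop(s,(285,245,335,300),8,"levs")
o=pose();print(o[1].round(3))
E
```

```text
15 12
158 [201.9 101.3] [0.7021 0.1417 0.0701] 0.1101 [0.78  0.157] 18 [312.5 173. ]
60 [205.3 141.4] [0.6562 0.1566 0.0254] 0.0033 [0.654 0.156] 18 [312.5 173. ]
64 [248.5 141.5] [0.6432 0.0305 0.0257] 0.0038 [0.641 0.03 ] 34 [314.4 202.2]
61 [284.5 156.6] [ 0.587  -0.0693  0.0263] 0.004 [ 0.585 -0.069] 34 [299.4 229.4]
57 [311.5 159.4] [ 0.5711 -0.1465  0.0254] 0.0041 [ 0.569 -0.147] 48 [296.9 252.7]
64 [249.4 166.5] [0.568  0.0353 0.025 ] 0.0043 [0.566 0.035] 32 [288.5 202.3]
21 [206. 165.] [0.6247 0.1632 0.0094] 0.0722 [0.583 0.16 ] 18 [312.5 173. ]
48 [321.  182.3] [ 0.5001 -0.165   0.026 ] 0.0038 [ 0.498 -0.165] 47 [270.1 259.8]
55 [277.3 183.7] [ 0.5096 -0.0394  0.0257] 0.0055 [ 0.507 -0.04 ] 32 [270.5 222.5]
62 [248.3 186.1] [0.5101 0.044  0.0259] 0.0039 [0.508 0.044] 29 [268.3 200.9]
23 [204.9 190.8] [0.4565 0.1542 0.0628] 0.0863 [0.507 0.169] 27 [234.4 172.5]
13 [321.8 207.4] [ 0.4233 -0.1585  0.0264] 0.0047 [ 0.426 -0.158] 48 [238.3 259.6]
55 [251.1 214.4] [0.4279 0.0442 0.0255] 0.0037 [0.426 0.044] 31 [240.1 202.3]
29 [276.7 216. ] [ 0.4142 -0.0279  0.0231] 0.0007 [ 0.414 -0.028] 34 [235.  221.9]
67 [206.4 224.2] [0.4127 0.172  0.0274] 0.0041 [0.411 0.172] 27 [234.4 172.5]
[[ 0.953  0.304 -0.   ]
 [ 0.304 -0.953  0.   ]
 [-0.    -0.    -1.   ]]
```

View pics/boxt.png

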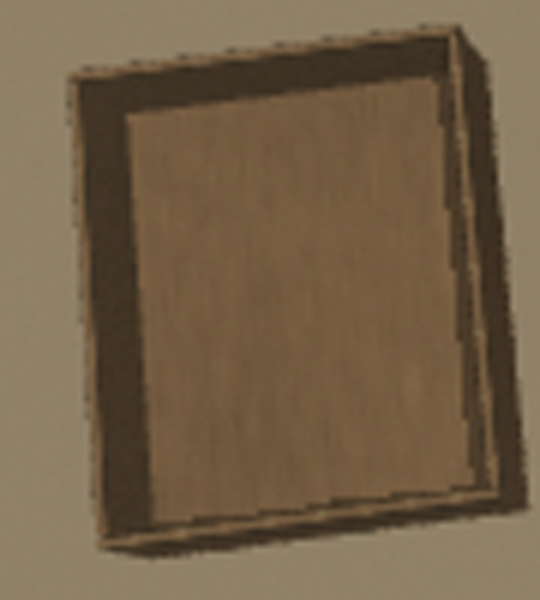

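View pics/jigt.png

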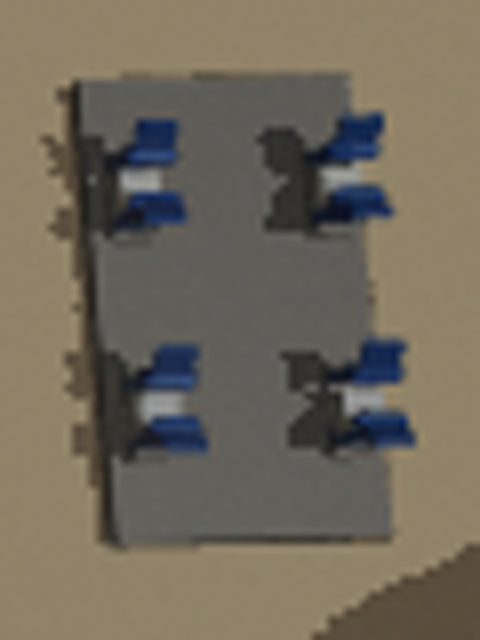

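View pics/jigs.png

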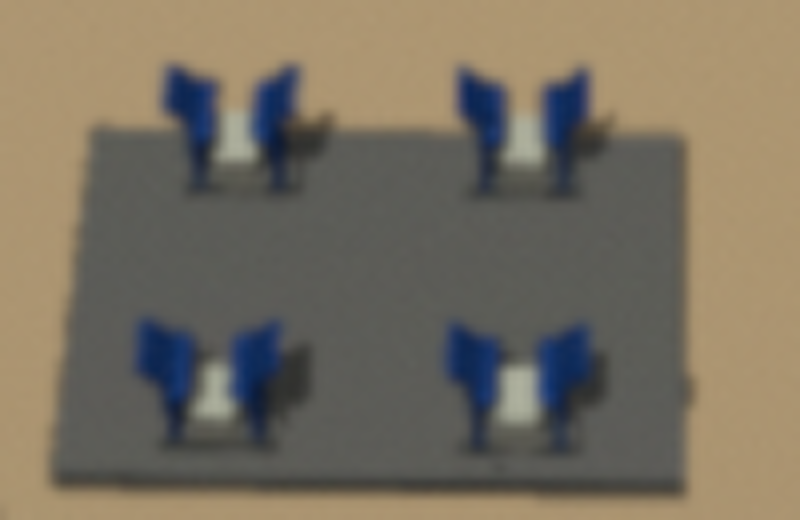

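View pics/levs.png

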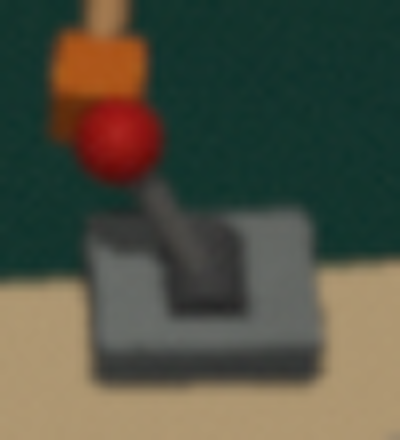

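```bash
python3 - <<'E'
from h import *
t=grab("top");s=grab("side")
red=lambda f:[(x[4],c) for x,c in zip(*(lambda q:(q[2],q[3]))(cv2.connectedComponentsWithStats(cv2.inRange(cv2.cvtColor(f["img"],cv2.COLOR_RGB2HSV),(175,180,90),(180,255,255))|cv2.inRange(cv2.cvtColor(f["img"],cv2.COLOR_RGB2HSV),(0,200,90),(3,255,255))))) if 8<x[4]<500]
print([ (a,c.round(1)) for a,c in red(t)],[(a,c.round(1)) for a,c in red(s)])
print("box",onz(t,np.array([(70,75),(458,27),(497,493),(100,545)])/6+[95,165],.08).round(3).tolist())
print("boxfloor",onz(t,np.array([(128,113),(435,77),(477,487),(152,522)])/6+[95,165],.005).round(3).tolist())
print("jigT",onz(t,np.array([(78,80),(350,73),(392,540),(112,545)])/8+[370,165],.012).round(4).tolist())
print("jigS",onz(s,np.array([(95,127),(685,135),(686,487),(55,480)])/8+[195,310],.012).round(4).tolist())
rt=np.array([(141,180),(340,174),(162,405),(363,400)])/8+[370,165]
rs=np.array([(523,138),(518,392),(238,138),(212,390)])/8+[195,310]
for a,b in zip(rt,rs): print("rest",tri(t,a,s,b),onz(t,a,.033)[0].round(4),onz(s,b,.033)[0].round(4))
print("kinks",onz(t,[(222.4,214.4),(294,208.4)],.018).round(3).tolist())
E
```

```text
[] [(np.int32(131), array([352.6, 174. ])), (np.int32(69), array([299.2, 261.8])), (np.int32(187), array([361.5, 328.7])), (np.int32(10), array([367.8, 321.5])), (np.int32(141), array([377. , 365.8])), (np.int32(19), array([364.1, 361.7]))]
box [[0.56, 0.43, 0.08], [0.565, 0.251, 0.08], [0.35, 0.247, 0.08], [0.345, 0.424, 0.08]]
boxfloor [[0.558, 0.426, 0.005], [0.561, 0.277, 0.005], [0.36, 0.269, 0.005], [0.359, 0.422, 0.005]]
jigT [[0.5056, -0.3407, 0.012], [0.4982, -0.4399, 0.012], [0.3283, -0.4256, 0.012], [0.3366, -0.3264, 0.012]]
jigS [[0.3454, -0.3293, 0.012], [0.5134, -0.342, 0.012], [0.5047, -0.4411, 0.012], [0.3384, -0.4292, 0.012]]
rest (array([ 0.46485218, -0.35107391,  0.03225607]), np.float64(0.004054925202574554)) [ 0.4627 -0.3511  0.033 ] [ 0.4668 -0.351   0.033 ]
rest (array([ 0.45974129, -0.42222524,  0.03191896]), np.float64(0.0037048698956272216)) [ 0.4577 -0.4221  0.033 ] [ 0.4615 -0.4223  0.033 ]
rest (array([ 0.38487312, -0.34570814,  0.03094466]), np.float64(0.005447982275935083)) [ 0.382  -0.3456  0.033 ] [ 0.3877 -0.3461  0.033 ]
rest (array([ 0.37892546, -0.41653412,  0.03112666]), np.float64(0.004355375363911336)) [ 0.3766 -0.4163  0.033 ] [ 0.3812 -0.4168  0.033 ]
kinks [[0.435, 0.125, 0.018], [0.432, -0.08, 0.018]]
```

```bash
cat >> h.py <<'E'
def plan(x,y,z,yaw=None):
    p,M,o=pose(); d=M.T@(np.array([x,y,z])-p)*1000
    cur=np.degrees(np.arctan2(M[1,0],M[0,0])); w=0
    if yaw is not None: w=-((yaw-cur+180)%360-180)
    print("clk %.2f tcp %s yaw %.1f grip %.4f F %s"%(o["clock"],p.round(4),cur,o["grip_width"],o["contact_force"].round(1)),"| move",d.round(1),"turn",round(w,1), "j",o["joints"].round(2))
E
python3 - <<'E'
from h import *
t=grab("top")
for n,a in dict(chB=[(209,169.4),(245,168)],chA=[(208.6,194.4),(245,189)],good1=[(211,143),(244,143)],good2=[(283,184.8),(316,184)],short=[(289,158.8),(307,159.8)],bL=[(222.4,214.6),(246,215.2)],bR=[(294,208.7),(318,210.6)]).items():
    P=onz(t,a,.019)[:,:2]; d=P[0]-P[1]; print(n,P.round(4).tolist(),np.degrees(np.arctan2(d[1],d[0])).round(1), P.mean(0).round(3))
plan(.577,-.108,.15,78)
E
```

```text
chB [[0.5706, 0.1527], [0.5643, 0.0482]] 86.5 [0.567 0.1  ]
chA [[0.497, 0.1597], [0.5022, 0.0541]] 92.8 [0.5   0.107]
good1 [[0.6499, 0.1406], [0.6401, 0.0439]] 84.2 [0.645 0.092]
good2 [[0.5035, -0.0562], [0.4962, -0.1513]] 85.6 [ 0.5   -0.104]
short [[0.5789, -0.0823], [0.5706, -0.1343]] 80.9 [ 0.575 -0.108]
bL [[0.4346, 0.1252], [0.4261, 0.0585]] 82.8 [0.43  0.092]
bR [[0.431, -0.0796], [0.4186, -0.1471]] 79.6 [ 0.425 -0.113]
clk 0.50 tcp [ 0.2051 -0.643   0.2313] yaw 17.7 grip 0.0855 F [-0.5 -0.8  0.8] | move [ 516.9 -396.7   81.3] turn -60.3 j [ 1.15  0.48  0.02  1.56 -0.01  1.11 -0.08]
```

Call:
{"api": "send_rows", "payload": {
  "moves": [60,-46,0,-9,120,-92,10,-18,175,-135,20,-27,230,-177,30,-36,285,-219,40,-45,340,-261,50,-54,395,-303,60,-60,440,-338,70,-60],
  "hand": 0.45,
  "newtons": 60
}}

```text
clock: 1.5
tcp_pos: [0.4891, -0.2346, 0.1709]
orientation: [2.445, 1.97, 0.001]
contact_force: [1.1, -1.0, -0.2]
grip_width: 0.0467
```

```bash
python3 - <<'E'
from h import *
plan(.575,-.108,.15,79.5)
E
```

```text
clk 1.50 tcp [ 0.4891 -0.2346  0.1709] yaw 77.7 grip 0.0467 F [ 1.1 -1.  -0.2] | move [142.   57.   20.9] turn -1.8 j [ 0.63  0.35 -0.37  1.91  0.16  0.9  -0.03]
```

Call:
{"api": "send_rows", "payload": {
  "moves": [0,0,0,0,0,0,0,0]
}}

```text
clock: 1.75
tcp_pos: [0.4878, -0.2363, 0.1707]
orientation: [2.446, 1.971, -0.001]
contact_force: [-0.3, -1.1, 0.1]
grip_width: 0.047
```

```bash
python3 - <<'E'
from h import *
plan(.575,-.108,.15,79.5)
f=grab("wrist","w1")
E
```

```text
clk 1.75 tcp [ 0.4878 -0.2363  0.1707] yaw 77.7 grip 0.0470 F [-0.3 -1.1  0.1] | move [143.9  57.9  20.6] turn -1.8 j [ 0.64  0.35 -0.37  1.91  0.16  0.9  -0.03]
```

View pics/w1.png

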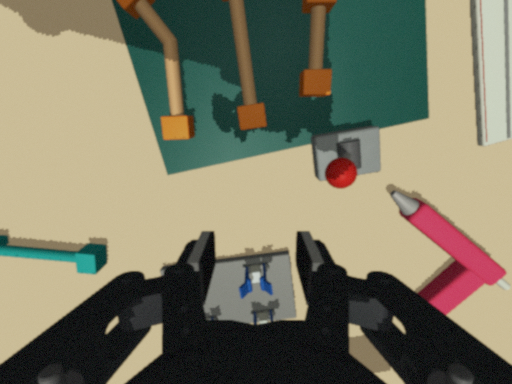

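```bash
python3 - <<'E'
from h import *
f=grab("wrist");s=grab("side");t=grab("top")
print(tri(f,(341,172),s,(299.2,261.8)), tri(t,(343.5,153),s,(299.2,261.8)))
print("base block corners z.02", onz(f,[(313,133),(379,126),(380,172),(318,181)],.02).round(3).tolist())
# short near block & good2 near block tops
print(onz(f,[(316,76),(251,108),(177,121)],.028).round(4).tolist())
E
```

```text
(array([ 0.56430922, -0.22616579,  0.09692744]), np.float64(0.0018401152154984086)) (array([ 0.5626268 , -0.22589982,  0.09580876]), np.float64(0.005534900921843077))
base block corners z.02 [[0.56, -0.198, 0.02], [0.631, -0.206, 0.02], [0.628, -0.257, 0.02], [0.558, -0.252, 0.02]]
[[0.5702, -0.1435, 0.028], [0.5008, -0.1591, 0.028], [0.4231, -0.1552, 0.028]]
```

Call:
{"api": "send_rows", "payload": {
  "moves": [50,20,0,-2,100,40,10,-2,144,58,20,-2,144,58,60,-2,144,58,100,-2,144,58,135,-2,144,58,160,-2,144,58,166,-2]
}}

```text
clock: 2.95
tcp_pos: [0.574, -0.1087, 0.0032]
orientation: [-2.412, -2.01, 0.004]
contact_force: [1.0, -0.5, 0.9]
grip_width: 0.0469
```

```bash
python3 - <<'E'
from h import *
plan(.575,-.108,.005,79.5)
f=grab("wrist","w2")
E
```

```text
clk 2.95 tcp [ 0.574  -0.1087  0.0032] yaw 79.6 grip 0.0469 F [ 1.  -0.5  0.9] | move [ 0.8  0.8 -1.8] turn 0.1 j [ 0.33  0.66 -0.33  1.9   0.33  0.64 -0.39]
```

View pics/w2.png

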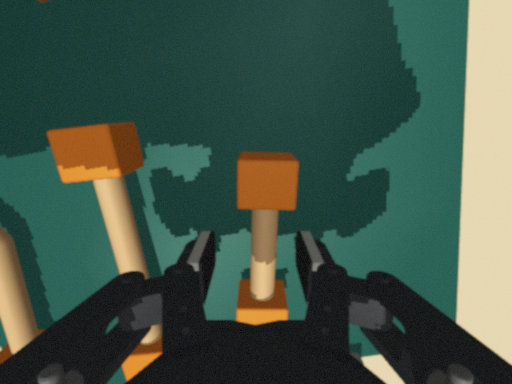

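The short dowel sits between the jaws at col 263, with the finger tips at cols 205 and 310. Closing.

Call:
{"api": "send_rows", "payload": {
  "moves": [0,0,-1,0,0,0,-1,0,0,0,-1,0,0,0,-1,0,0,0,-1,0],
  "hand": 1
}}

```text
clock: 3.62
tcp_pos: [0.5766, -0.108, 0.0073]
orientation: [2.411, 2.011, 0.003]
contact_force: [-1.8, -0.0, 5.8]
grip_width: 0.0113
```

```bash
python3 - <<'E'
from h import *
plan(.52,.34,.15,85)
E
```

```text
clk 3.62 tcp [ 0.5766 -0.108   0.0073] yaw 79.7 grip 0.0113 F [-1.8 -0.   5.8] | move [ 430.5 -135.6 -143.1] turn -5.3 j [ 0.33  0.65 -0.33  1.9   0.33  0.64 -0.39]
```

Call:
{"api": "send_rows", "payload": {
  "moves": [0,0,-40,0,0,0,-90,0,40,-12,-130,0,90,-28,-140,0,140,-44,-140,0,190,-60,-140,0,240,-76,-140,-6,290,-92,-140,-6]
}}

```text
clock: 4.62
tcp_pos: [0.5365, 0.1957, 0.1464]
orientation: [2.302, 2.137, 0.002]
contact_force: [0.4, 0.1, -0.3]
grip_width: 0.0116
```

```bash
python3 - <<'E'
from h import *
plan(.515,.34,.14,90)
f=grab("wrist","w3")
E
```

```text
clk 4.62 tcp [0.5365 0.1957 0.1464] yaw 85.7 grip 0.0116 F [ 0.4  0.1 -0.3] | move [142.3 -32.2   6.4] turn -4.3 j [-0.07  0.45 -0.5   1.86  0.27  0.9  -0.77]
```

View pics/w3.png

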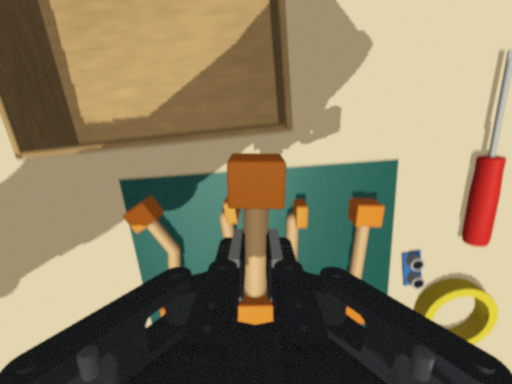

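The short strut is held level at col 255. The box corner is at (290,127) and the tape and sensor are clear. Moving it over the box.

Call:
{"api": "send_rows", "payload": {
  "moves": [50,-11,0,-4,100,-22,0,-4,142,-32,0,-4,142,-32,30,-4,142,-32,70,-4,142,-32,97,-4,142,-32,97,-4,142,-32,97,-4]
}}

```text
clock: 5.68
tcp_pos: [0.5162, 0.3387, 0.0501]
orientation: [2.227, 2.215, 0.003]
contact_force: [1.5, 0.2, -0.3]
grip_width: 0.0115
```

```bash
python3 - <<'E'
from h import *
plan(.515,.34,.05,90)
f=grab("wrist","w4");s=grab("side","s4")
E
```

```text
clk 5.67 tcp [0.5162 0.3387 0.0501] yaw 89.7 grip 0.0115 F [ 1.5  0.2 -0.3] | move [ 1.3 -1.3  0.1] turn -0.3 j [-0.34  0.65 -0.47  1.81  0.4   0.78 -1.02]
```

View pics/w4.png

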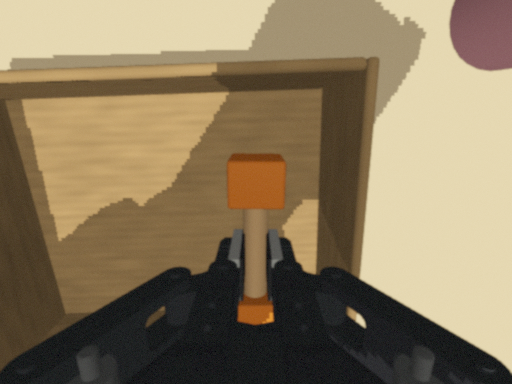

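View pics/s4.png

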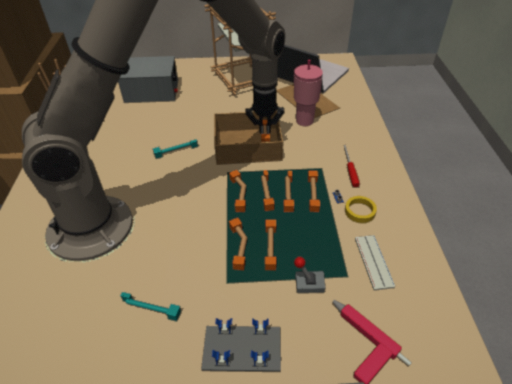

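Strut inside the box, clear of the walls. Lowering and releasing.

Call:
{"api": "send_rows", "payload": {
  "moves": [0,0,22,0,0,0,22,0]
}}

```text
clock: 6.02
tcp_pos: [0.5144, 0.337, 0.0249]
orientation: [-2.227, -2.215, 0.005]
contact_force: [-0.4, 0.0, -0.7]
grip_width: 0.0116
```

Call:
{"api": "send_rows", "payload": {
  "moves": [0,0,0,0,0,0,0,0,0,0,0,0,0,0,-40,0,0,0,-90,0,0,0,-120,0],
  "hand": 0.6
}}

```text
clock: 6.78
tcp_pos: [0.5163, 0.3392, 0.1498]
orientation: [2.227, 2.215, 0.006]
contact_force: [0.0, -0.8, 0.6]
grip_width: 0.0342
```

```bash
python3 - <<'E'
from h import *
plan(.567,.102,.12,86.5)
t=grab("top","t5"); s=grab("side")
crop(s,(210,100,350,280),4,"s5")
E
```

```text
clk 6.78 tcp [0.5163 0.3392 0.1498] yaw 89.7 grip 0.0342 F [ 0.  -0.8  0.6] | move [-237.    51.8   29.4] turn 3.2 j [-0.29  0.52 -0.53  1.75  0.31  0.95 -0.95]
```

View pics/s5.png

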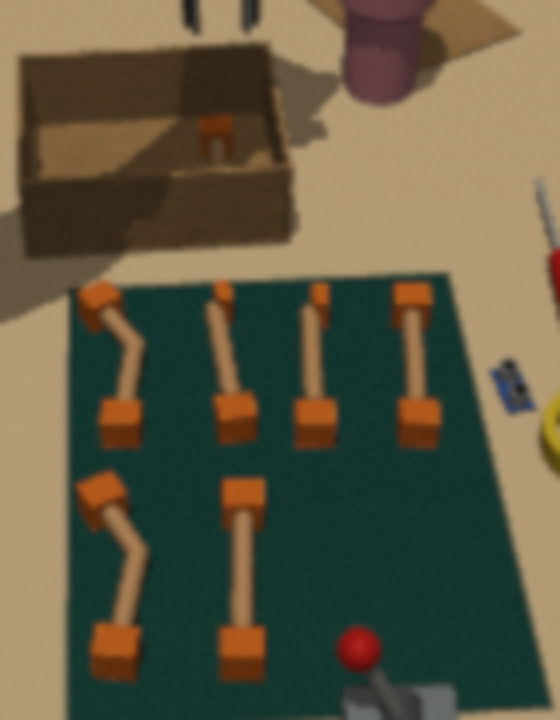

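Short strut is in the box, at (215,135) in the crop. Next is the chipped one beside good_1.

Call:
{"api": "send_rows", "payload": {
  "moves": [-50,11,0,3,-100,22,0,3,-150,33,0,3,-200,44,0,3,-238,51,20,3,-238,51,60,3,-238,51,90,3,-238,51,100,3],
  "hand": 0.48
}}

```text
clock: 7.88
tcp_pos: [0.5636, 0.0994, 0.0446]
orientation: [-2.283, -2.155, 0.005]
contact_force: [0.4, -1.5, -0.1]
grip_width: 0.0442
```

```bash
python3 - <<'E'
from h import *
plan(.567,.102,.005,86.5)
f=grab("wrist","w6")
E
```

```text
clk 7.88 tcp [0.5636 0.0994 0.0446] yaw 86.7 grip 0.0442 F [ 0.4 -1.5 -0.1] | move [ 2.8  3.3 39.6] turn 0.2 j [ 0.05  0.59 -0.43  1.92  0.36  0.71 -0.65]
```

View pics/w6.png

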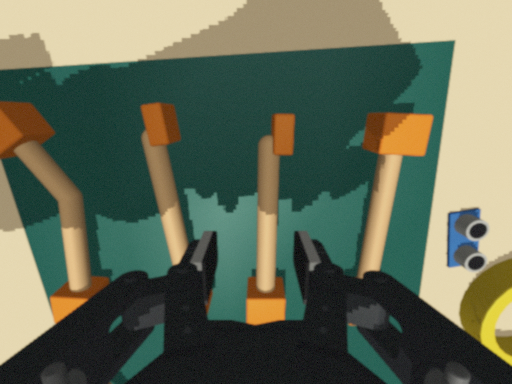

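Call:
{"api": "send_rows", "payload": {
  "moves": [2,4,20,0,2,4,36,0,2,4,38,0]
}}

```text
clock: 8.3
tcp_pos: [0.5685, 0.1015, 0.0074]
orientation: [-2.284, -2.156, 0.003]
contact_force: [-0.1, -0.1, -0.8]
grip_width: 0.0445
```

Call:
{"api": "send_rows", "payload": {
  "moves": [0,0,0,0,0,0,0,0,0,0,0,0,0,0,0,0,0,0,-40,0,0,0,-90,0,0,0,-130,0],
  "hand": 1
}}

```text
clock: 9.18
tcp_pos: [0.5694, 0.1017, 0.1404]
orientation: [2.284, 2.156, 0.001]
contact_force: [0.3, 0.3, -0.3]
grip_width: 0.0112
```

```bash
python3 - <<'E'
from h import *
plan(.485,.34,.14,90)
f=grab("wrist","w7")
E
```

```text
clk 9.18 tcp [0.5694 0.1017 0.1404] yaw 86.7 grip 0.0112 F [ 0.3  0.3 -0.3] | move [233.1 -98.    0.4] turn -3.3 j [ 0.09  0.47 -0.49  1.85  0.28  0.89 -0.58]
```

View pics/w7.png

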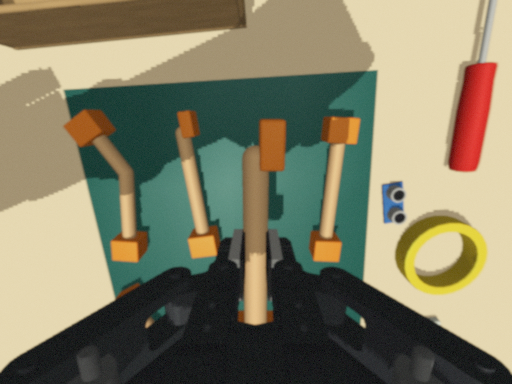

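Chipped strut held, at col 257. Taking it to the box.

Call:
{"api": "send_rows", "payload": {
  "moves": [50,-21,0,-3,100,-42,0,-3,150,-63,0,-3,200,-84,0,-3,233,-98,0,-3,233,-98,40,-3,233,-98,80,-3,233,-98,100,-3]
}}

```text
clock: 10.22
tcp_pos: [0.4838, 0.3388, 0.0363]
orientation: [-2.227, -2.215, 0.005]
contact_force: [-0.1, -0.5, -0.8]
grip_width: 0.0116
```

```bash
python3 - <<'E'
from h import *
plan(.485,.34,.03,90)
f=grab("wrist","w8")
E
```

```text
clk 10.22 tcp [0.4838 0.3388 0.0363] yaw 89.7 grip 0.0116 F [-0.1 -0.5 -0.8] | move [1.2 1.2 6.3] turn -0.3 j [-0.36  0.64 -0.48  1.87  0.42  0.74 -1.07]
```

View pics/w8.png

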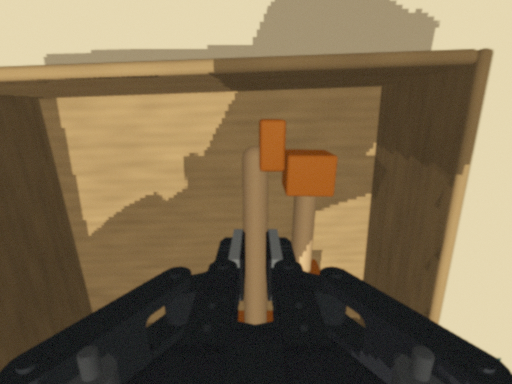

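Clear of the walls, next to the short strut. Releasing here.

Call:
{"api": "send_rows", "payload": {
  "moves": [0,0,0,0,0,0,0,0,0,0,0,0,0,0,-40,0,0,0,-90,0,0,0,-110,0],
  "hand": 0.65
}}

```text
clock: 11.02
tcp_pos: [0.4862, 0.3412, 0.1525]
orientation: [2.227, 2.215, 0.009]
contact_force: [-0.5, -0.0, -0.7]
grip_width: 0.0302
```

```bash
python3 - <<'E'
from h import *
plan(.502,.107,.04,92.8)
s=grab("side")
crop(s,(210,100,350,280),4,"s9")
E
```

```text
clk 11.03 tcp [0.4862 0.3412 0.1525] yaw 89.7 grip 0.0302 F [-0.5 -0.  -0.7] | move [-234.5   16.6  111.8] turn -3.1 j [-0.3   0.49 -0.55  1.8   0.31  0.93 -0.99]
```

View pics/s9.png

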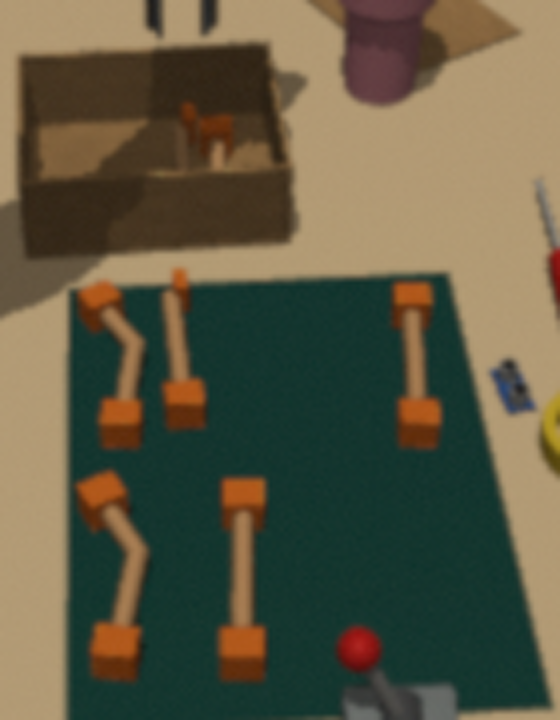

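The remaining chipped strut has been knocked about 35 mm towards the bent one; it's now at crop (175,340). Re-measuring.

```bash
python3 - <<'E'
from h import *
s=grab("side");t=grab("top")
crop(t,(185,115,345,240),5,"t9")
a=np.array([(170,296),(185,378)])/4+[210,100]
P=onz(s,a,.019)[:,:2];d=P[0]-P[1];print(P.round(4),np.degrees(np.arctan2(d[1],d[0])))
E
```

```text
[[0.4711 0.1715]
 [0.4784 0.0801]] 94.58625944438387
```

View pics/t9.png

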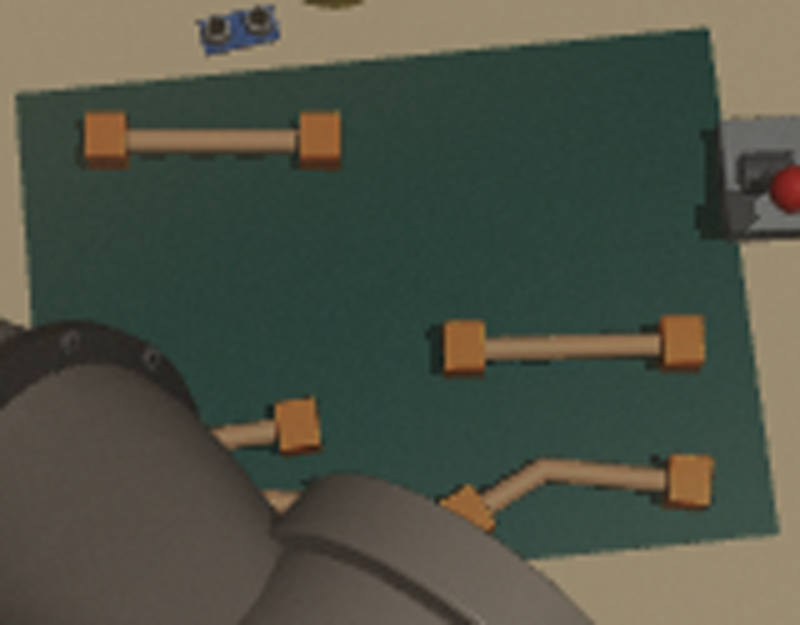

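```bash
python3 - <<'E'
from h import *
plan(.4735,.138,.05,94.5)
E
```

```text
clk 11.18 tcp [0.4854 0.34   0.1496] yaw 89.7 grip 0.0298 F [-0.1 -0.8 -0.3] | move [-202.2  -11.    99.4] turn -4.8 j [-0.3   0.49 -0.55  1.81  0.31  0.93 -0.99]
```

Call:
{"api": "send_rows", "payload": {
  "moves": [-50,-3,0,-4,-100,-5,0,-4,-150,-8,0,-5,-202,-11,20,-5,-202,-11,60,-5,-202,-11,80,-5,-202,-11,80,-5,-202,-11,80,-5],
  "hand": 0.62
}}

```text
clock: 12.18
tcp_pos: [0.4727, 0.1382, 0.0686]
orientation: [-2.128, -2.311, 0.001]
contact_force: [0.4, 0.4, 0.0]
grip_width: 0.0323
```

```bash
python3 - <<'E'
from h import *
plan(.4735,.138,.05,94.5)
f=grab("wrist","w10")
E
```

```text
clk 12.18 tcp [0.4727 0.1382 0.0686] yaw 94.7 grip 0.0323 F [0.4 0.4 0. ] | move [-0.3  0.8 18.6] turn 0.2 j [ 0.01  0.46 -0.51  2.09  0.36  0.67 -0.66]
```

View pics/w10.png

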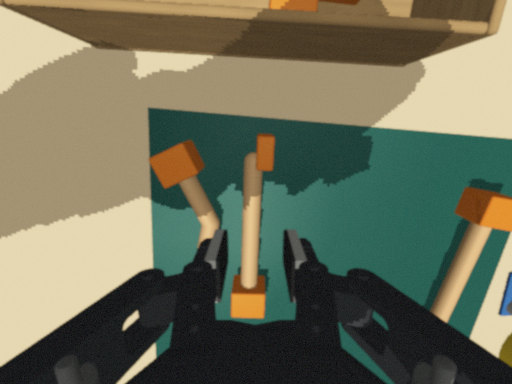

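```bash
python3 - <<'E'
from h import *
f=grab("wrist")
P=onz(f,[(252,155),(249,275)],.021);print(P.round(4)); print("block top",onz(f,[(234,277),(265,277),(249,290)],.028).round(4)); print("bent",onz(f,[(208,225),(188,185)],.021).round(4))
p,M,o=pose(); print(proj(f,[p,p+[0,0,-.05]]))
print(onz(f,[(265,152)],.028))
E
```

```text
[[0.4676 0.1828 0.021 ]
 [0.4729 0.084  0.021 ]]
block top [[0.461  0.0858 0.028 ]
 [0.4856 0.0878 0.028 ]
 [0.4738 0.0747 0.028 ]]
bent [[0.4378 0.1258 0.021 ]
 [0.422  0.1567 0.021 ]]
[[254.79148175 242.44869483]
 [254.84590903 212.62945293]]
[[0.47631372 0.18660332 0.028     ]]
```

Call:
{"api": "send_rows", "payload": {
  "moves": [7,-2,20,2,7,-2,45,2,7,-2,61,2,7,-2,61,2]
}}

```text
clock: 12.78
tcp_pos: [0.4698, 0.1446, 0.0072]
orientation: [-2.168, -2.273, 0.002]
contact_force: [0.1, -0.2, -0.3]
grip_width: 0.0327
```

Call:
{"api": "send_rows", "payload": {
  "moves": [0,0,0,0,0,0,0,0,0,0,0,0,0,0,0,0,0,0,-40,0,0,0,-90,0,0,0,-130,0],
  "hand": 1
}}

```text
clock: 13.65
tcp_pos: [0.4705, 0.1449, 0.1397]
orientation: [2.168, 2.273, 0.002]
contact_force: [1.0, -0.5, 0.3]
grip_width: 0.0115
```

```bash
python3 - <<'E'
from h import *
plan(.455,.352,.14,90)
f=grab("wrist","w11")
E
```

```text
clk 13.65 tcp [0.4705 0.1449 0.1397] yaw 92.7 grip 0.0115 F [ 1.  -0.5  0.3] | move [ 2.076e+02 -5.700e+00 -2.000e-01] turn 2.7 j [ 0.05  0.35 -0.57  2.04  0.26  0.82 -0.62]
```

View pics/w11.png

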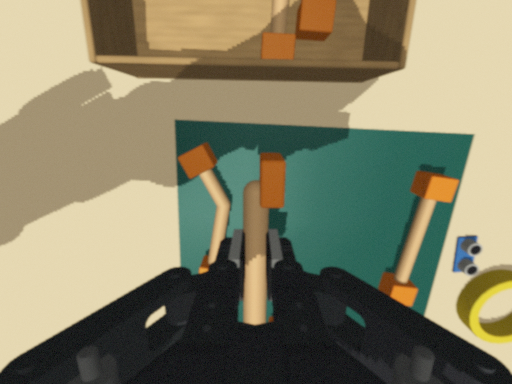

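The strut is held about 20 mm off its middle, so I'll go 20 mm deeper in y.

Call:
{"api": "send_rows", "payload": {
  "moves": [50,-2,0,2,100,-4,0,2,150,-6,0,2,190,-9,0,2,217,-11,0,2,217,-11,40,2,217,-11,80,2,217,-11,97,2]
}}

```text
clock: 14.7
tcp_pos: [0.4481, 0.3599, 0.0386]
orientation: [-2.208, -2.235, 0.005]
contact_force: [0.5, -1.1, 0.3]
grip_width: 0.0112
```

```bash
python3 - <<'E'
from h import *
plan(.45,.361,.04,90)
f=grab("wrist","w12")
E
```

```text
clk 14.70 tcp [0.4481 0.3599 0.0386] yaw 90.7 grip 0.0112 F [ 0.5 -1.1  0.3] | move [ 1.1  1.9 -1.4] turn 0.7 j [-0.4   0.62 -0.51  1.91  0.44  0.73 -1.15]
```

View pics/w12.png

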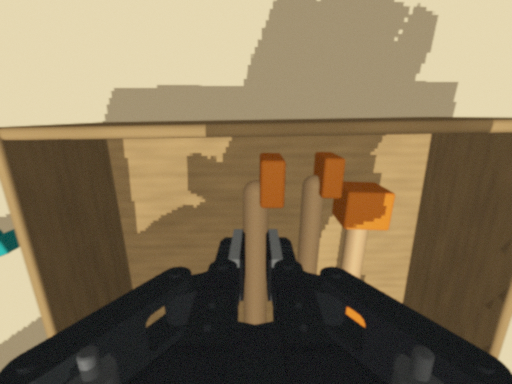

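Inside the box. Releasing.

Call:
{"api": "send_rows", "payload": {
  "moves": [0,0,0,0,0,0,0,0,0,0,0,0,0,0,-40,0,0,0,-90,0,0,0,-110,0],
  "hand": 0.65
}}

```text
clock: 15.5
tcp_pos: [0.4502, 0.3624, 0.1543]
orientation: [2.208, 2.234, 0.008]
contact_force: [0.6, 0.3, -0.4]
grip_width: 0.0299
```

```bash
python3 - <<'E'
from h import *
plan(.433,.095,.06,82.8)
s=grab("side")
crop(s,(210,100,350,280),4,"s13")
E
```

```text
clk 15.50 tcp [0.4502 0.3624 0.1543] yaw 90.7 grip 0.0299 F [ 0.6  0.3 -0.4] | move [-267.4  -20.8   93.4] turn 7.9 j [-0.33  0.47 -0.59  1.84  0.32  0.93 -1.05]
```

View pics/s13.png

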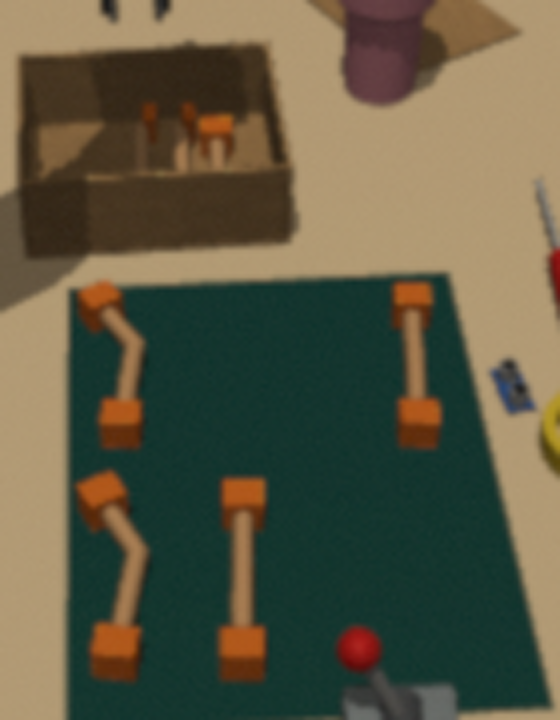

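Three are in the box. Now the left bent strut.

Call:
{"api": "send_rows", "payload": {
  "moves": [-50,-4,0,4,-100,-8,0,8,-150,-12,0,8,-200,-16,0,8,-250,-20,10,8,-269,-21,40,8,-269,-21,90,8,-269,-21,90,8],
  "hand": 0.5
}}

```text
clock: 16.55
tcp_pos: [0.4281, 0.0907, 0.058]
orientation: [-2.355, -2.073, 0.011]
contact_force: [-0.5, 0.2, 0.3]
grip_width: 0.0427
```

```bash
python3 - <<'E'
from h import *
plan(.433,.092,.007,82.8)
f=grab("wrist","w14")
E
```

```text
clk 16.55 tcp [0.4281 0.0907 0.058 ] yaw 82.7 grip 0.0427 F [-0.5  0.2  0.3] | move [ 2.1  5.1 50.9] turn -0.1 j [ 0.05  0.41 -0.47  2.21  0.33  0.59 -0.79]
```

View pics/w14.png

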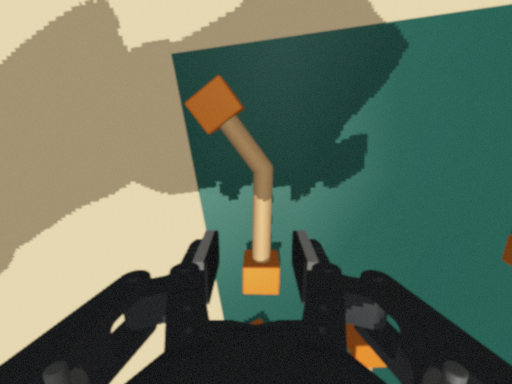

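```bash
python3 - <<'E'
from h import *
f=grab("wrist")
P=onz(f,[(262,258),(264,180)],.021);d=P[1]-P[0];print(P.round(4),np.degrees(np.arctan2(d[1],d[0])),P.mean(0)); 
plan(*P.mean(0)[:2],.007,82.8)
E
```

```text
[[0.4313 0.0582 0.021 ]
 [0.4399 0.1192 0.021 ]] 81.88979098878607 [0.43559915 0.08867088 0.021     ]
clk 16.65 tcp [0.4312 0.0923 0.0611] yaw 82.7 grip 0.0426 F [ 0.5 -0.6 -0. ] | move [-3.   4.9 54.1] turn -0.1 j [ 0.05  0.4  -0.47  2.21  0.32  0.59 -0.79]
```

Call:
{"api": "send_rows", "payload": {
  "moves": [-2,5,20,0,-2,5,44,0,-2,5,54,0,-2,5,54,0]
}}

```text
clock: 17.15
tcp_pos: [0.4365, 0.0896, 0.0074]
orientation: [2.357, 2.076, 0.001]
contact_force: [0.6, -0.5, 0.1]
grip_width: 0.0427
```

Call:
{"api": "send_rows", "payload": {
  "moves": [0,0,0,0,0,0,0,0,0,0,0,0,0,0,0,0,0,0,-40,0,0,0,-90,0,0,0,-130,0],
  "hand": 1
}}

```text
clock: 18.02
tcp_pos: [0.4362, 0.0893, 0.1389]
orientation: [2.358, 2.075, 0.002]
contact_force: [0.8, 0.5, -0.6]
grip_width: 0.0115
```

```bash
python3 - <<'E'
from h import *
plan(.43,.325,.14,85)
f=grab("wrist","w15")
E
```

```text
clk 18.02 tcp [0.4362 0.0893 0.1389] yaw 82.7 grip 0.0115 F [ 0.8  0.5 -0.6] | move [233.  -36.1  -1. ] turn -2.3 j [ 0.15  0.27 -0.55  2.14  0.21  0.77 -0.67]
```

View pics/w15.png

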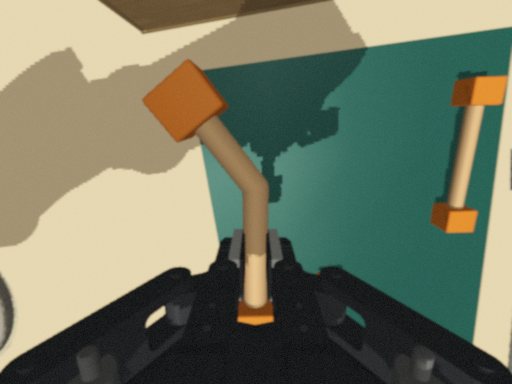

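```bash
python3 - <<'E'
from h import *
plan(.422,.322,.04,90)
E
```

```text
clk 18.07 tcp [0.4388 0.0903 0.1431] yaw 82.7 grip 0.0114 F [ 1.5 -0.   2.7] | move [227.5 -46.8 103.2] turn -7.3 j [ 0.15  0.27 -0.56  2.14  0.2   0.78 -0.67]
```

Call:
{"api": "send_rows", "payload": {
  "moves": [50,-10,0,-4,100,-20,0,-7,150,-30,0,-7,200,-40,0,-7,228,-47,0,-7,228,-47,30,-7,228,-47,70,-7,228,-47,98,-7]
}}

```text
clock: 19.08
tcp_pos: [0.418, 0.3208, 0.0374]
orientation: [2.227, 2.216, -0.002]
contact_force: [0.5, 0.1, 0.2]
grip_width: 0.0113
```

```bash
python3 - <<'E'
from h import *
plan(.422,.322,.04,90)
f=grab("wrist","w16")
E
```

```text
clk 19.07 tcp [0.418  0.3208 0.0374] yaw 89.7 grip 0.0113 F [0.5 0.1 0.2] | move [ 1.2  4.  -2.6] turn -0.3 j [-0.35  0.57 -0.53  2.02  0.45  0.67 -1.18]
```

View pics/w16.png

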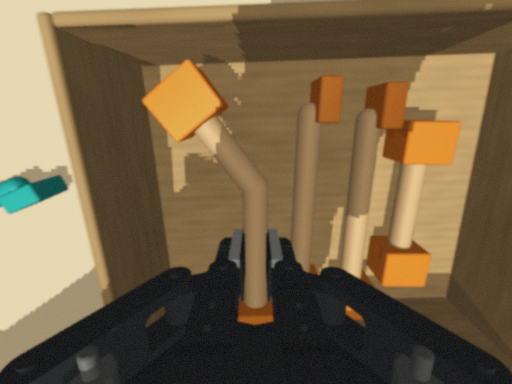

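Well inside the box. Releasing.

Call:
{"api": "send_rows", "payload": {
  "moves": [0,0,0,0,0,0,0,0,0,0,0,0,0,0,-40,0,0,0,-90,0,0,0,-110,0],
  "hand": 0.65
}}

```text
clock: 19.88
tcp_pos: [0.4196, 0.3226, 0.1524]
orientation: [2.227, 2.215, 0.008]
contact_force: [-0.4, -0.5, -0.5]
grip_width: 0.0303
```

```bash
python3 - <<'E'
from h import *
plan(.428,-.115,.06,80)
s=grab("side")
crop(s,(210,100,350,280),4,"s17")
E
```

```text
clk 19.88 tcp [0.4196 0.3226 0.1524] yaw 89.7 grip 0.0303 F [-0.4 -0.5 -0.5] | move [-437.9   10.3   91.1] turn 9.7 j [-0.26  0.4  -0.63  1.95  0.31  0.88 -1.06]
```

View pics/s17.png

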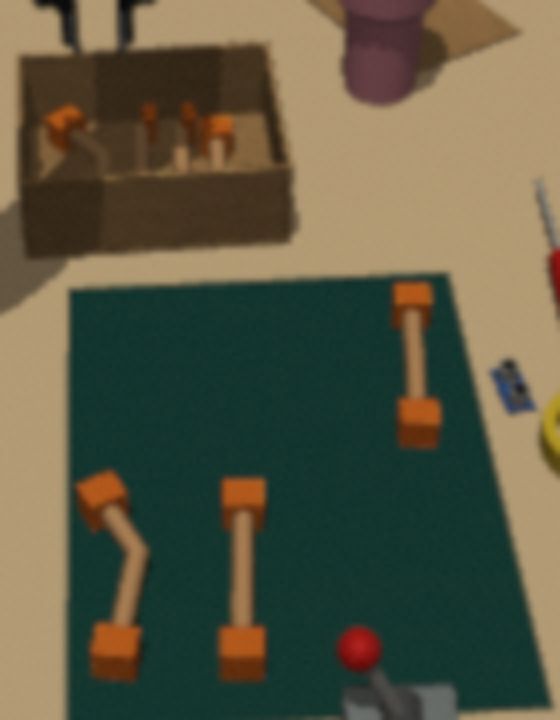

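Call:
{"api": "send_rows", "payload": {
  "moves": [-50,20,0,3,-100,35,0,6,-150,40,0,9,-200,40,0,10,-250,40,0,10,-300,40,0,10,-350,35,0,10,-400,25,0,10],
  "hand": 0.5
}}

```text
clock: 20.92
tcp_pos: [0.4413, -0.0805, 0.149]
orientation: [2.411, 2.012, 0.001]
contact_force: [0.7, -0.5, 1.0]
grip_width: 0.0426
```

```bash
python3 - <<'E'
from h import *
plan(.428,-.115,.06,80)
E
```

```text
clk 20.93 tcp [ 0.4413 -0.0805  0.149 ] yaw 79.7 grip 0.0426 F [ 0.7 -0.5  1. ] | move [-36.3  -7.   89. ] turn -0.3 j [ 0.46  0.25 -0.47  2.13  0.16  0.79 -0.29]
```

Call:
{"api": "send_rows", "payload": {
  "moves": [-36,-7,20,0,-36,-7,60,0,-36,-7,88,0,-36,-7,88,0]
}}

```text
clock: 21.42
tcp_pos: [0.4264, -0.1127, 0.0594]
orientation: [-2.409, -2.011, 0.004]
contact_force: [0.0, -0.4, 1.0]
grip_width: 0.0429
```

```bash
python3 - <<'E'
from h import *
f=grab("wrist","w18");plan(.428,-.115,.007,80)
E
```

```text
clk 21.48 tcp [ 0.4275 -0.1127  0.0606] yaw 79.7 grip 0.0429 F [ 0.7  0.5 -0.1] | move [-2.2  0.9 53.6] turn -0.3 j [ 0.46  0.4  -0.4   2.21  0.28  0.58 -0.33]
```

View pics/w18.png

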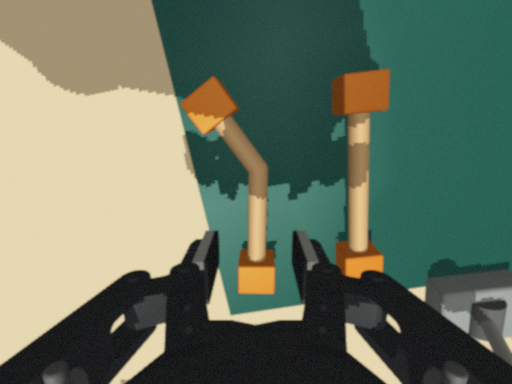

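Bent dowel centred at col 258. Descending and gripping.

Call:
{"api": "send_rows", "payload": {
  "moves": [-2,2,20,0,-2,2,44,0,-2,2,53,0,-2,2,53,0]
}}

```text
clock: 21.98
tcp_pos: [0.43, -0.1152, 0.0082]
orientation: [2.411, 2.013, 0.0]
contact_force: [-0.7, -0.0, 0.7]
grip_width: 0.0426
```

Call:
{"api": "send_rows", "payload": {
  "moves": [0,0,0,0,0,0,0,0,0,0,0,0,0,0,0,0,0,0,-40,0,0,0,-90,0,0,0,-130,0],
  "hand": 1
}}

```text
clock: 22.85
tcp_pos: [0.4298, -0.1153, 0.1399]
orientation: [2.411, 2.012, 0.001]
contact_force: [0.1, -0.9, -0.2]
grip_width: 0.0112
```

```bash
python3 - <<'E'
from h import *
plan(.50,.318,.14,90)
f=grab("wrist","w19")
E
```

```text
clk 22.85 tcp [ 0.4298 -0.1153  0.1399] yaw 79.7 grip 0.0112 F [ 0.1 -0.9 -0.2] | move [ 4.389e+02 -8.400e+00 -1.000e-01] turn -10.3 j [ 0.54  0.26 -0.47  2.15  0.17  0.77 -0.22]
```

View pics/w19.png

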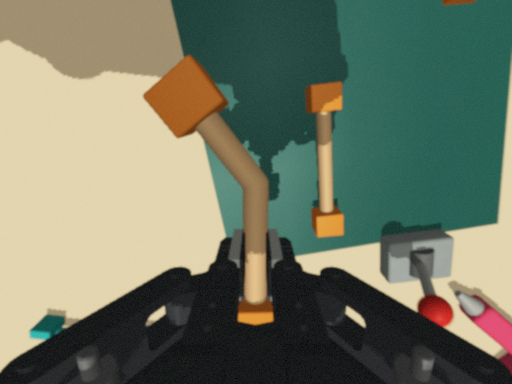

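Call:
{"api": "send_rows", "payload": {
  "moves": [55,-3,0,-2,110,-6,0,-4,165,-9,0,-6,220,-12,0,-8,275,-15,0,-10,330,-18,0,-10,385,-21,0,-10,440,-24,0,-10]
}}

```text
clock: 23.9
tcp_pos: [0.4849, 0.3234, 0.1379]
orientation: [2.227, 2.215, 0.0]
contact_force: [1.3, -0.5, -1.1]
grip_width: 0.0114
```

```bash
python3 - <<'E'
from h import *
plan(.485,.322,.055,90)
f=grab("wrist","w20")
E
```

```text
clk 23.90 tcp [0.4849 0.3234 0.1379] yaw 89.7 grip 0.0114 F [ 1.3 -0.5 -1.1] | move [-1.4  0.1 82.9] turn -0.3 j [-0.24  0.5  -0.6   1.83  0.35  0.91 -1.  ]
```

View pics/w20.png

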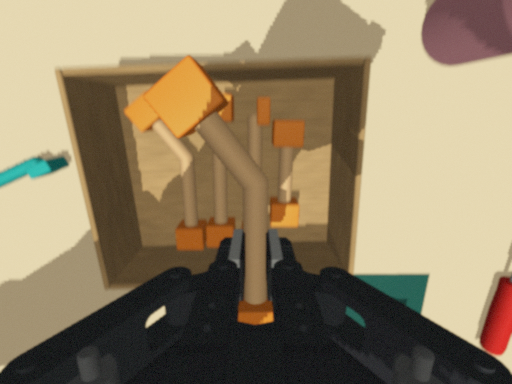

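All struts visible in the box. Lowering the last one onto the pile.

Call:
{"api": "send_rows", "payload": {
  "moves": [0,0,30,0,0,0,60,0,0,0,78,0,0,0,80,0]
}}

```text
clock: 24.45
tcp_pos: [0.4841, 0.3212, 0.0568]
orientation: [-2.227, -2.215, 0.003]
contact_force: [-0.9, 0.8, 0.3]
grip_width: 0.0114
```

Call:
{"api": "send_rows", "payload": {
  "moves": [0,0,0,0,0,0,0,0,0,0,0,0,0,0,-40,0,0,0,-90,0,0,0,-110,0],
  "hand": 0.6
}}

```text
clock: 25.2
tcp_pos: [0.4858, 0.3231, 0.1711]
orientation: [2.227, 2.215, 0.007]
contact_force: [-0.5, -0.1, -0.3]
grip_width: 0.0344
```

```bash
python3 - <<'E'
from h import *
plan(.503,-.103,.06,85.7)
f=grab("wrist","w21");s=grab("side")
crop(s,(210,100,350,280),4,"s21")
E
```

```text
clk 25.20 tcp [0.4858 0.3231 0.1711] yaw 89.7 grip 0.0344 F [-0.5 -0.1 -0.3] | move [-426.3   19.1  110. ] turn 4.0 j [-0.21  0.46 -0.62  1.81  0.32  0.97 -0.98]
```

View pics/w21.png

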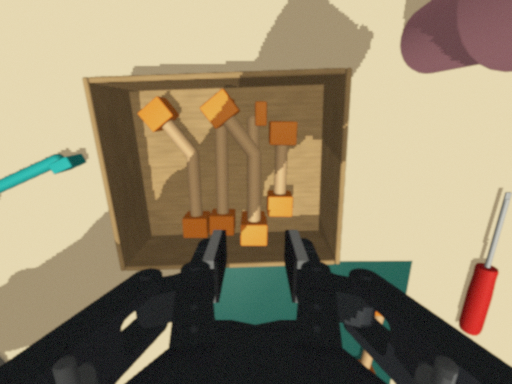

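View pics/s21.png

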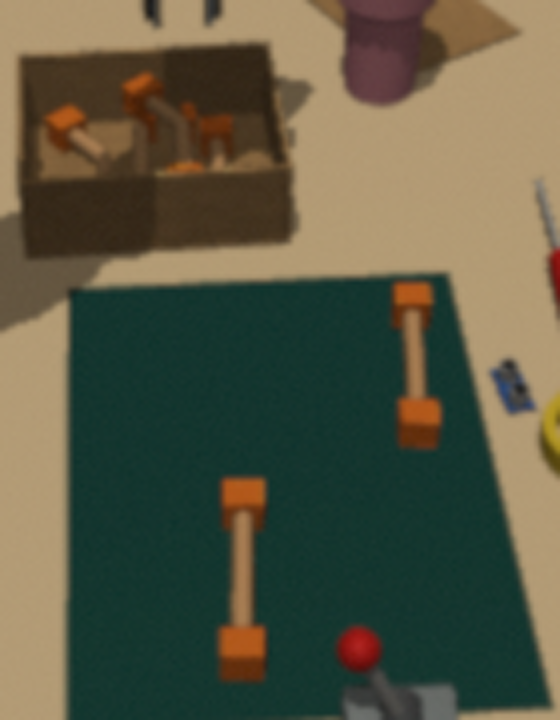

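All 5 rejects lie in the box. Now good_2 at about (.503,-.103).

Call:
{"api": "send_rows", "payload": {
  "moves": [-55,3,0,4,-110,5,0,4,-165,8,0,4,-220,10,0,4,-275,13,10,4,-330,15,20,4,-385,17,30,4,-426,19,60,4],
  "hand": 0.5
}}

```text
clock: 26.3
tcp_pos: [0.5012, -0.1072, 0.1068]
orientation: [2.305, 2.133, -0.0]
contact_force: [0.3, 0.5, -0.5]
grip_width: 0.0431
```

Call:
{"api": "send_rows", "payload": {
  "moves": [0,0,35,0,0,0,45,0,0,0,45,0,0,0,45,0]
}}

```text
clock: 26.8
tcp_pos: [0.5022, -0.1035, 0.0636]
orientation: [2.301, 2.137, 0.002]
contact_force: [0.2, 0.1, -0.3]
grip_width: 0.0428
```

```bash
python3 - <<'E'
from h import *
plan(.503,-.103,.007,85.7)
f=grab("wrist","w22")
E
```

```text
clk 26.80 tcp [ 0.5022 -0.1035  0.0636] yaw 85.8 grip 0.0428 F [ 0.2  0.1 -0.3] | move [ 0.5  0.7 56.6] turn 0.1 j [ 0.44  0.49 -0.45  2.05  0.33  0.67 -0.29]
```

View pics/w22.png

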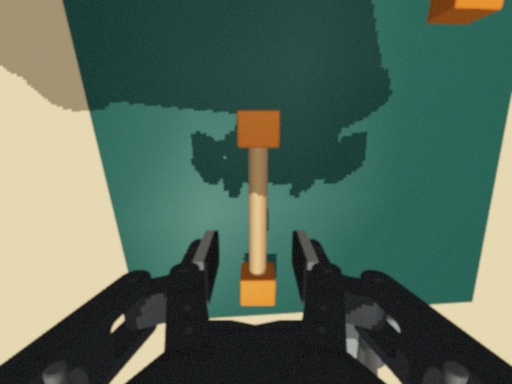

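```bash
python3 - <<'E'
from h import *
f=grab("wrist")
# block top faces: far block near edge / near block far edge of the tops, and bare dowel ends
print(onz(f,[(259,129),(258,287)],.028).round(4)) # approx face centres
print(onz(f,[(258,148),(258,273)],.021).round(4))
hsv=cv2.cvtColor(f["img"],cv2.COLOR_RGB2HSV);m=cv2.inRange(hsv,(3,180,100),(14,255,255))
n,l,s,c=cv2.connectedComponentsWithStats(m)
print([(s[i].tolist(),c[i].round(1)) for i in range(1,n) if s[i,4]>100])
print(onz(f,[c[i] for i in range(1,n) if s[i,4]>100],.026))
E
```

```text
[[ 0.5101 -0.0405  0.028 ]
 [ 0.5009 -0.1605  0.028 ]]
[[ 0.5086 -0.0536  0.021 ]
 [ 0.5016 -0.1525  0.021 ]]
[([428, 0, 72, 23, 997], array([453.6,  12.1])), ([237, 110, 42, 37, 1461], array([257.9, 128.4])), ([241, 263, 34, 18, 312], array([257.4, 273.1]))]
[[ 0.628976    0.01771736  0.026     ]
 [ 0.509375   -0.04021416  0.026     ]
 [ 0.50132136 -0.14933067  0.026     ]]
```

Call:
{"api": "send_rows", "payload": {
  "moves": [1,3,20,0,1,3,45,0,1,3,56,0,1,3,56,0,1,3,56,0]
}}

```text
clock: 27.52
tcp_pos: [0.5049, -0.1034, 0.0071]
orientation: [2.303, 2.136, 0.001]
contact_force: [-0.2, 0.1, 0.1]
grip_width: 0.043
```

Call:
{"api": "send_rows", "payload": {
  "moves": [0,0,0,0,0,0,0,0,0,0,0,0,0,0,0,0,0,0,0,0],
  "hand": 1,
  "newtons": 80
}}

```text
clock: 28.15
tcp_pos: [0.505, -0.1035, 0.0076]
orientation: [2.303, 2.135, 0.001]
contact_force: [-0.9, 0.3, 5.4]
grip_width: 0.0106
```

Call:
{"api": "send_rows", "payload": {
  "moves": [0,0,-40,0,0,0,-90,0,0,0,-115,0,0,0,-115,0]
}}

```text
clock: 28.65
tcp_pos: [0.506, -0.1038, 0.1239]
orientation: [2.301, 2.133, 0.004]
contact_force: [0.3, -1.1, -0.9]
grip_width: 0.0108
```

```bash
python3 - <<'E'
from h import *
plan(.462,-.30,.15,94)
f=grab("wrist","w23")
E
```

```text
clk 28.65 tcp [ 0.506  -0.1038  0.1239] yaw 85.7 grip 0.0108 F [ 0.3 -1.1 -0.9] | move [-199.   -28.9  -26. ] turn -8.3 j [ 0.49  0.4  -0.5   2.01  0.26  0.79 -0.24]
```

View pics/w23.png

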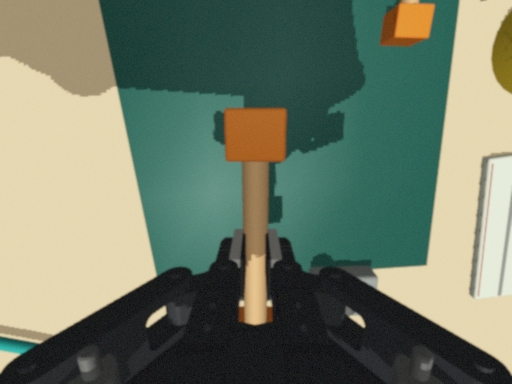

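good_2 is held square at col 256. I'll move behind the jig and look at it with the wrist camera.

```bash
python3 - <<'E'
from h import *
from scipy.optimize import least_squares
f=grab("wrist");p,M,o=pose()
obs=np.array([(225,109),(287,109),(285,161),(227,161)],float)
def mod(q):
    c,lat,h=q; pts=np.array([(c+.075,lat-.014),(c+.075,lat+.014),(c+.051,lat+.014),(c+.051,lat-.014)])
    P=p+(np.c_[pts,-np.full(4,h+.014)])@M.T
    return (proj(f,P)-obs).ravel()
s=least_squares(mod,[0,0,.007]);print(s.x,s.fun.round(1))
plan(.42,-.45,.2,85.7)
E
```

```text
[-3.54338732e-05  1.65042838e-03  2.34764765e-03] [ 0.3 -0.2 -0.3 -0.1  0.   0.2 -0.1  0.2]
clk 28.75 tcp [ 0.504  -0.1036  0.1214] yaw 85.7 grip 0.0108 F [-0.4  0.3 -0.1] | move [-351.7  -57.7  -78.5] turn -0.0 j [ 0.49  0.4  -0.5   2.01  0.26  0.79 -0.24]
```

Call:
{"api": "send_rows", "payload": {
  "moves": [-20,-15,-50,0,-70,-25,-78,0,-125,-35,-78,0,-180,-45,-78,0,-235,-52,-78,0,-290,-56,-78,0,-340,-58,-78,0,-352,-58,-78,0]
}}

```text
clock: 29.75
tcp_pos: [0.4175, -0.4535, 0.1973]
orientation: [-2.307, -2.128, 0.003]
contact_force: [-0.7, -0.1, -0.1]
grip_width: 0.011
```

```bash
python3 - <<'E'
from h import *
plan(.42,-.45,.2,85.7)
f=grab("wrist","w24")
crop(f,(130,60,390,255),3,"w24c")
E
```

```text
clk 29.75 tcp [ 0.4175 -0.4535  0.1973] yaw 85.4 grip 0.0110 F [-0.7 -0.1 -0.1] | move [ 3.7  2.2 -2.7] turn -0.3 j [ 1.    0.44 -0.36  1.71  0.18  1.02  0.49]
```

View pics/w24.png

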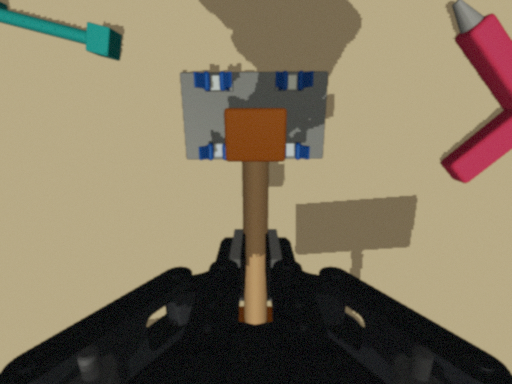

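View pics/w24c.png

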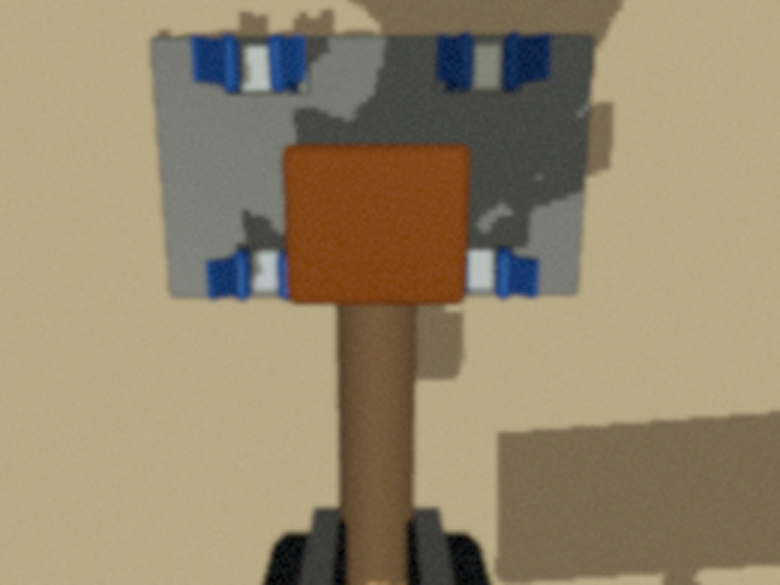

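```bash
cat > jigfit.py <<'E'
from h import *
from scipy.optimize import least_squares
def fit(f,corn,rests,rid,o=(130,60),k=3.):
    # jig local: x along seat0->seat1 dir(unknown sign), use local u (along long), v
    obs=np.vstack([np.array(corn)/k+o,np.array(rests)/k+o])
    L=np.vstack([[(-.085,.05,.012),(.085,.05,.012),(.085,-.05,.012),(-.085,-.05,.012)],[(a,b,.033) for a,b in rid]])
    def res(q):
        c,s=np.cos(q[2]),np.sin(q[2]);P=L.copy();P[:,0]=q[0]+c*L[:,0]-s*L[:,1];P[:,1]=q[1]+s*L[:,0]+c*L[:,1]
        return (proj(f,P)-obs).ravel()
    s=least_squares(res,[.42,-.385,-.08]);q=s.x
    S=[q[:2]+u*np.array([np.cos(q[2]),np.sin(q[2])]) for u in(-.04,.04)]
    print("jig",q.round(4),"ydir deg",np.degrees(q[2])+90,"seats",np.round(S,4).tolist());print(s.fun.reshape(-1,2).round(1).tolist())
    return S,q
E
python3 - <<'E'
from jigfit import *
f=grab("wrist")
# image: left is -x world? print
fit(f,[(152,38),(593,35),(577,295),(171,297)],[(256,67),(488,66)],[(-.04,.036),(.04,.036)])
plan(.42,-.45,.2,85.7)
E
```

```text
jig [ 0.4227 -0.3835 -0.0736] ydir deg 85.7816754593839 seats [[0.3828, -0.3805], [0.4626, -0.3864]]
[[-1.5, -0.8], [1.4, -0.7], [0.8, 0.6], [-0.8, 0.6], [1.4, 0.4], [-1.4, 0.3]]
clk 29.85 tcp [ 0.4191 -0.4507  0.1978] yaw 85.6 grip 0.0107 F [-1.1 -0.  -0.8] | move [ 0.8  0.8 -2.2] turn -0.1 j [ 1.    0.44 -0.36  1.72  0.18  1.02  0.49]
```

```bash
python3 - <<'E'
from h import *
plan(.461,-.3864,.075,85.8)
E
```

```text
clk 29.85 tcp [ 0.4191 -0.4507  0.1978] yaw 85.6 grip 0.0107 F [-1.1 -0.  -0.8] | move [ 67.1  37.1 122.8] turn -0.2 j [ 1.    0.44 -0.36  1.72  0.18  1.02  0.49]
```

Call:
{"api": "send_rows", "payload": {
  "moves": [30,17,20,0,60,33,50,0,67,37,85,0,67,37,110,0,67,37,120,0,67,37,120,0,67,37,120,0]
}}

```text
clock: 30.72
tcp_pos: [0.4628, -0.3862, 0.0808]
orientation: [2.302, 2.135, 0.001]
contact_force: [0.2, 0.0, 0.5]
grip_width: 0.0109
```

```bash
python3 - <<'E'
from h import *
plan(.461,-.3864,.075,85.8)
f=grab("wrist","w25")
crop(f,(155,60,355,260),3,"w25c")
t=grab("top");crop(t,(360,155,440,245),6,"t25");s=grab("side");crop(s,(195,300,295,380),7,"s25")
E
```

```text
clk 30.73 tcp [ 0.4628 -0.3862  0.0808] yaw 85.7 grip 0.0109 F [0.2 0.  0.5] | move [-0.3 -1.8  5.8] turn -0.1 j [ 0.86  0.56 -0.35  1.84  0.26  0.79  0.3 ]
```

View pics/w25c.png

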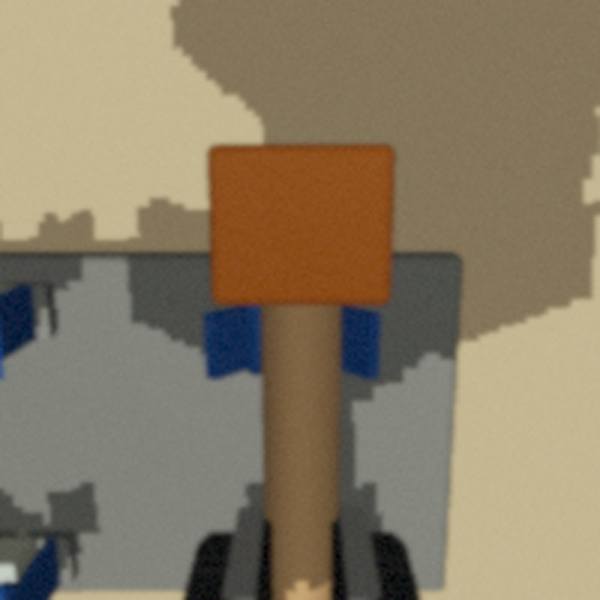

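View pics/s25.png

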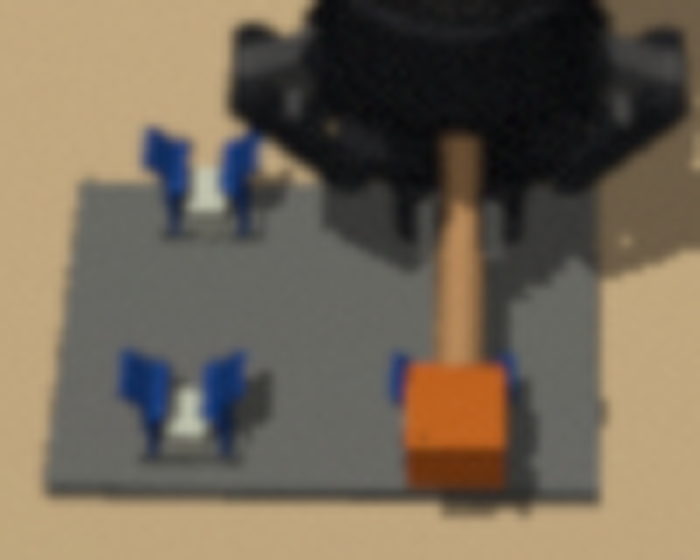

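Tip centre is at crop col 292 and the dowel at 301, so the strut needs about 2 mm towards tool -y. Shifting and going down to just above the flares.

Call:
{"api": "send_rows", "payload": {
  "moves": [0,-2,5,0,0,-2,12,0,0,-2,18,0,0,-2,18,0,0,-2,18,0]
}}

```text
clock: 31.5
tcp_pos: [0.4602, -0.3859, 0.0617]
orientation: [2.303, 2.136, 0.0]
contact_force: [-0.1, -0.4, -0.7]
grip_width: 0.0106
```

```bash
python3 - <<'E'
from h import *
plan(.461,-.3864,.035,85.8)
f=grab("wrist","w26")
crop(f,(155,60,355,260),3,"w26c")
s=grab("side");crop(s,(195,300,295,380),7,"s26")
E
```

```text
clk 31.50 tcp [ 0.4602 -0.3859  0.0617] yaw 85.7 grip 0.0106 F [-0.1 -0.4 -0.7] | move [-0.5  0.8 26.7] turn -0.1 j [ 0.85  0.58 -0.34  1.85  0.27  0.75  0.29]
```

View pics/w26c.png

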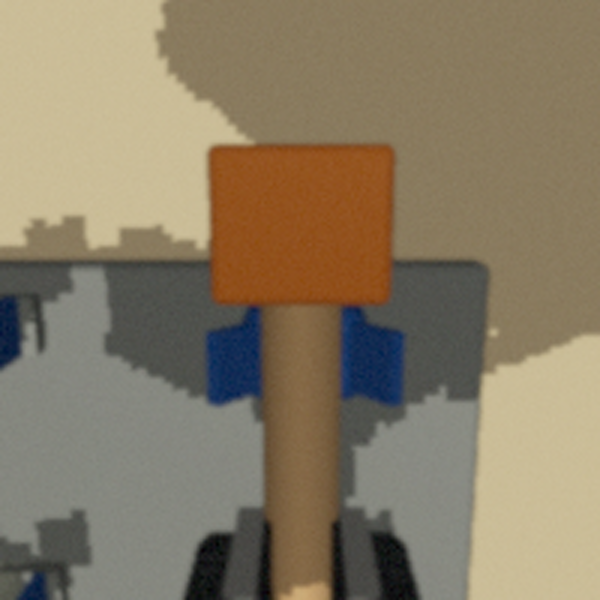

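View pics/s26.png

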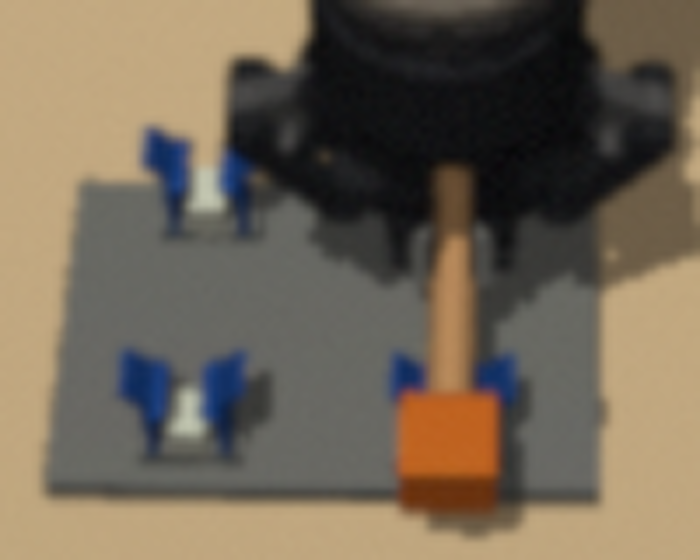

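Centred to about 1 mm. Pressing in short steps and watching the force.

Call:
{"api": "send_rows", "payload": {
  "moves": [0,0.5,4,0,0,0.5,8,0,0,0.5,11,0,0,0.5,14,0],
  "newtons": 100
}}

```text
clock: 32.1
tcp_pos: [0.4606, -0.3859, 0.0474]
orientation: [-2.303, -2.136, -0.0]
contact_force: [0.2, 0.3, 1.2]
grip_width: 0.0097
```

Call:
{"api": "send_rows", "payload": {
  "moves": [0,0,3,0,0,0,6,0]
}}

```text
clock: 32.35
tcp_pos: [0.4613, -0.3864, 0.0425]
orientation: [2.302, 2.135, 0.0]
contact_force: [-1.2, 0.4, 5.9]
grip_width: 0.0102
```

Call:
{"api": "send_rows", "payload": {
  "moves": [0,0,2,0,0,0,4,0]
}}

```text
clock: 32.6
tcp_pos: [0.4609, -0.3863, 0.0379]
orientation: [2.303, 2.136, 0.0]
contact_force: [-0.2, 0.2, 1.6]
grip_width: 0.01
```

The force peaked at 5.9 N, then fell to 1.6 N, so it has snapped past the noses. Going on to the rests.

Call:
{"api": "send_rows", "payload": {
  "moves": [0,0,2,0,0,0,2,0]
}}

```text
clock: 32.85
tcp_pos: [0.4605, -0.3858, 0.0352]
orientation: [-2.303, -2.136, -0.0]
contact_force: [1.5, -0.7, -2.0]
grip_width: 0.0099
```

Call:
{"api": "send_rows", "payload": {
  "moves": [0,0,2,0,0,0,2,0]
}}

```text
clock: 33.1
tcp_pos: [0.4606, -0.3858, 0.0337]
orientation: [-2.303, -2.136, -0.0]
contact_force: [0.0, 0.1, 2.2]
grip_width: 0.0098
```

```bash
python3 - <<'E'
from h import *
plan(.461,-.3864,.035,85.8)
f=grab("wrist","w27")
crop(f,(155,60,355,260),3,"w27c")
s=grab("side");crop(s,(195,300,295,380),7,"s27")
E
```

```text
clk 33.10 tcp [ 0.4606 -0.3858  0.0337] yaw 85.7 grip 0.0098 F [0.  0.1 2.2] | move [-0.6  0.4 -1.3] turn -0.1 j [ 0.84  0.63 -0.33  1.86  0.29  0.71  0.27]
```

View pics/w27c.png

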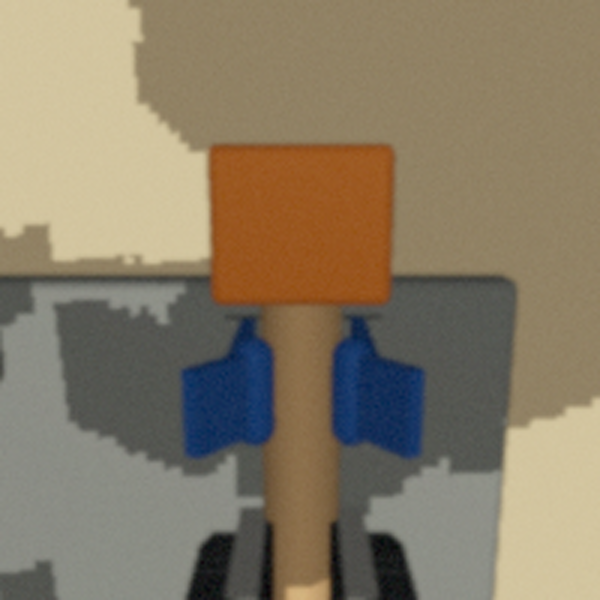

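View pics/s27.png

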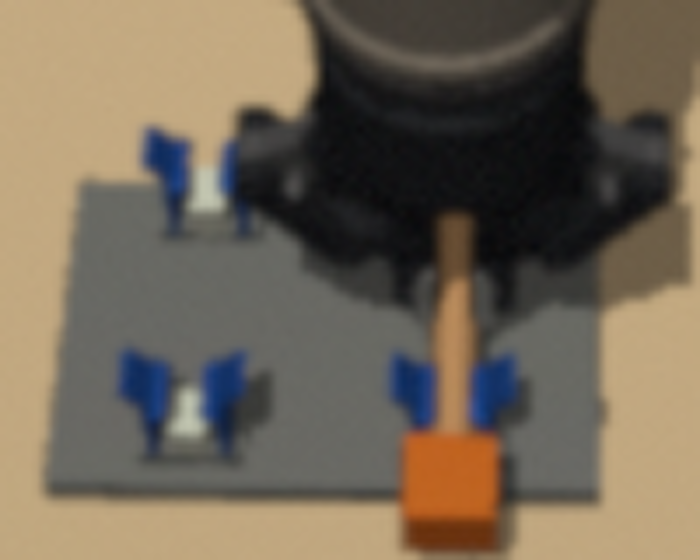

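Both noses close over the dowel edge (crop cols 272 and 335). Pressing a little more to be sure it's on the rests.

Call:
{"api": "send_rows", "payload": {
  "moves": [0,0,2,0,0,0,2,0]
}}

```text
clock: 33.45
tcp_pos: [0.4607, -0.3859, 0.0335]
orientation: [2.303, 2.136, -0.001]
contact_force: [-4.8, 4.1, 17.2]
grip_width: 0.0099
```

Call:
{"api": "send_rows", "payload": {
  "moves": [0,0,1,0,0,0,1,0]
}}

```text
clock: 33.7
tcp_pos: [0.4607, -0.3859, 0.0333]
orientation: [2.303, 2.136, -0.001]
contact_force: [-7.3, 5.1, 25.8]
grip_width: 0.0093
```

25 N with no further travel, so it is home. Relieving the press, opening and rising.

Call:
{"api": "send_rows", "payload": {
  "moves": [0,0,-3,0]
}}

```text
clock: 33.83
tcp_pos: [0.4606, -0.3859, 0.0343]
orientation: [2.303, 2.136, -0.0]
contact_force: [0.0, -0.3, -2.0]
grip_width: 0.0102
```

Call:
{"api": "send_rows", "payload": {
  "moves": [0,0,0,0,0,0,0,0,0,0,0,0,0,0,-30,0,0,0,-70,0,0,0,-110,0],
  "hand": 0.6,
  "newtons": 60
}}

```text
clock: 34.58
tcp_pos: [0.4604, -0.3858, 0.1444]
orientation: [-2.303, -2.136, 0.0]
contact_force: [0.1, -0.4, 0.2]
grip_width: 0.0341
```

```bash
python3 - <<'E'
from h import *
plan(.461,-.42,.15,85.8)
f=grab("wrist","w28")
s=grab("side");crop(s,(195,300,295,380),7,"s28");crop(s,(210,100,350,280),4,"s28b")
E
```

```text
clk 34.58 tcp [ 0.4604 -0.3858  0.1444] yaw 85.7 grip 0.0341 F [ 0.1 -0.4  0.2] | move [-34.1   3.2  -5.6] turn -0.1 j [ 0.88  0.48 -0.38  1.8   0.22  0.91  0.33]
```

View pics/w28.png

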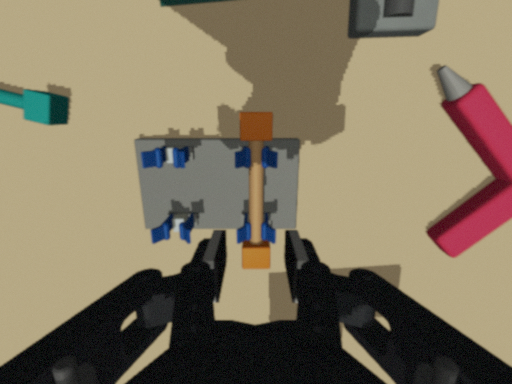

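View pics/s28.png

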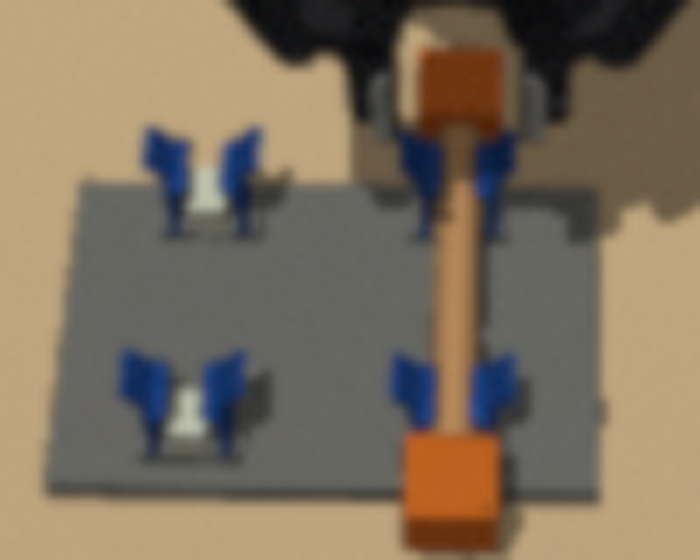

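View pics/s28b.png

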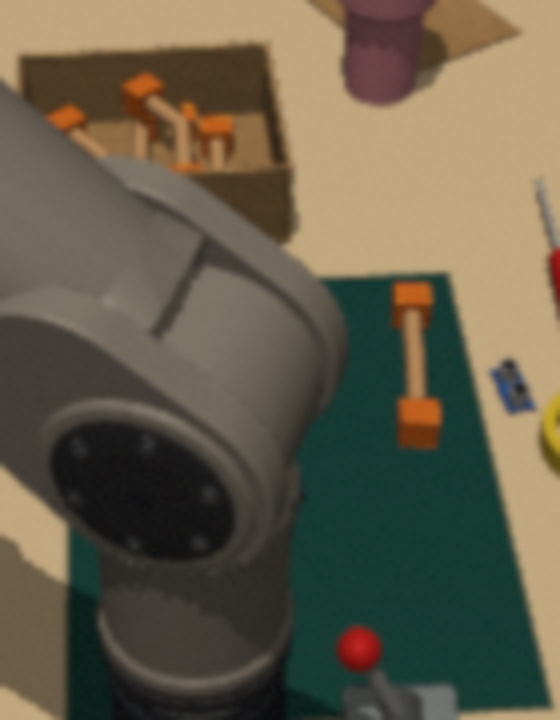

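```bash
python3 - <<'E'
from jigfit import *
f=grab("wrist")
crop(f,(125,100,325,280),4,"w29")
B=onz(f,[(256,113),(256,140),(256,244),(256,268)],.054);print(B.round(4))
plan(.648,.093,.15,84)
E
```

```text
[[ 0.4705 -0.3144  0.054 ]
 [ 0.4689 -0.337   0.054 ]
 [ 0.4614 -0.4378  0.054 ]
 [ 0.4594 -0.4647  0.054 ]]
clk 34.73 tcp [ 0.4619 -0.3869  0.1459] yaw 85.7 grip 0.0340 F [ 0.6  0.2 -1.2] | move [492.5 149.4  -4.8] turn 1.7 j [ 0.88  0.48 -0.38  1.8   0.22  0.9   0.33]
```

View pics/w29.png

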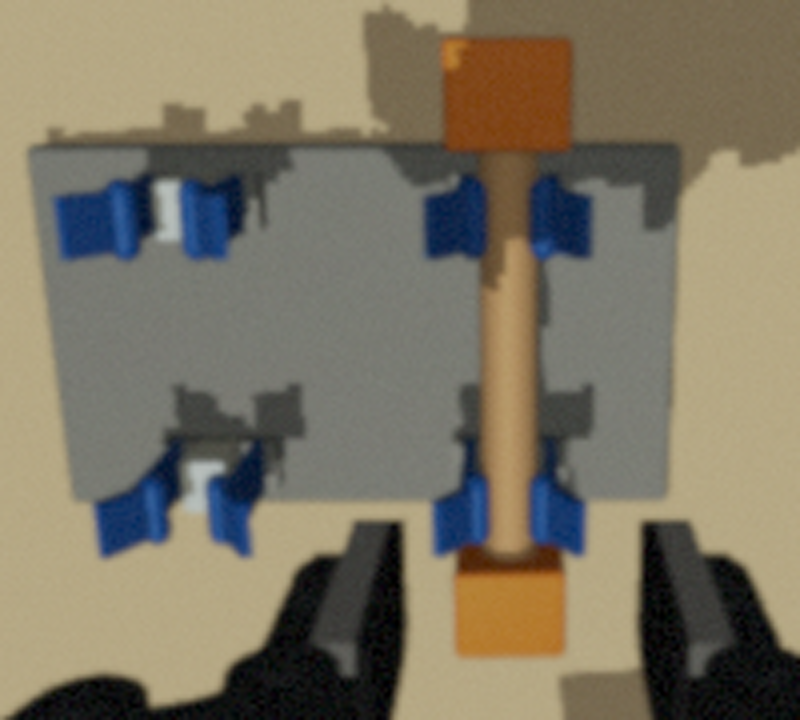

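good_2 is seated under both finger pairs, with its middle about 3 mm along from the station point. Now fetching good_1.

Call:
{"api": "send_rows", "payload": {
  "moves": [30,9,-45,2,85,26,-45,2,140,43,-45,2,195,60,-45,2,250,77,-45,2,305,94,-45,2,360,111,-40,2,415,127,-30,2],
  "hand": 0.5
}}

```text
clock: 35.72
tcp_pos: [0.6186, 0.0198, 0.1724]
orientation: [-2.34, -2.095, 0.002]
contact_force: [1.1, -1.0, -0.2]
grip_width: 0.0424
```

```bash
python3 - <<'E'
from h import *
plan(.648,.093,.065,84)
E
```

```text
clk 35.73 tcp [0.6186 0.0198 0.1724] yaw 83.7 grip 0.0424 F [ 1.1 -1.  -0.2] | move [ 76.   21.3 107.3] turn -0.3 j [ 0.23  0.49 -0.49  1.73  0.27  0.99 -0.47]
```

Call:
{"api": "send_rows", "payload": {
  "moves": [40,11,20,0,76,21,50,0,76,21,90,0,76,21,107,0,76,21,107,0]
}}

```text
clock: 36.35
tcp_pos: [0.6464, 0.0904, 0.0649]
orientation: [-2.34, -2.094, 0.005]
contact_force: [-0.0, -0.6, 0.5]
grip_width: 0.0428
```

```bash
python3 - <<'E'
from h import *
f=grab("wrist","w30");plan(.648,.093,.007,84)
E
```

```text
clk 36.40 tcp [0.6476 0.0907 0.0666] yaw 83.6 grip 0.0424 F [-0.1  0.2  1.3] | move [ 2.3  0.2 59.6] turn -0.4 j [ 0.08  0.67 -0.44  1.71  0.36  0.85 -0.63]
```

View pics/w30.png

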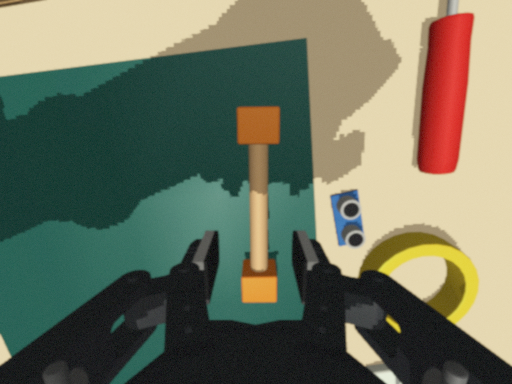

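Call:
{"api": "send_rows", "payload": {
  "moves": [3,2,20,0,3,2,45,0,3,2,59,0,3,2,59,0,3,2,59,0]
}}

```text
clock: 37.02
tcp_pos: [0.6507, 0.0945, 0.0085]
orientation: [2.34, 2.095, 0.002]
contact_force: [-0.3, 0.3, -0.0]
grip_width: 0.0424
```

Call:
{"api": "send_rows", "payload": {
  "moves": [0,0,0,0,0,0,0,0,0,0,0,0,0,0,0,0,0,0,0,0],
  "hand": 1,
  "newtons": 80
}}

```text
clock: 37.65
tcp_pos: [0.6506, 0.0945, 0.0088]
orientation: [2.34, 2.095, 0.002]
contact_force: [-0.6, -1.0, 5.9]
grip_width: 0.0103
```

Call:
{"api": "send_rows", "payload": {
  "moves": [0,0,-40,0,0,0,-90,0,0,0,-140,0,0,0,-160,0,0,0,-160,0]
}}

```text
clock: 38.28
tcp_pos: [0.6506, 0.0944, 0.1689]
orientation: [2.339, 2.095, 0.003]
contact_force: [0.1, 0.1, -1.0]
grip_width: 0.011
```

```bash
python3 - <<'E'
from h import *
f=grab("wrist","w31");plan(.382,-.44,.17,85.7)
E
```

```text
clk 38.33 tcp [0.6496 0.094  0.167 ] yaw 83.7 grip 0.0106 F [ 0.4 -0.4 -1.1] | move [-560.2 -207.2   -2.6] turn -2.0 j [ 0.11  0.56 -0.49  1.64  0.29  1.02 -0.58]
```

View pics/w31.png

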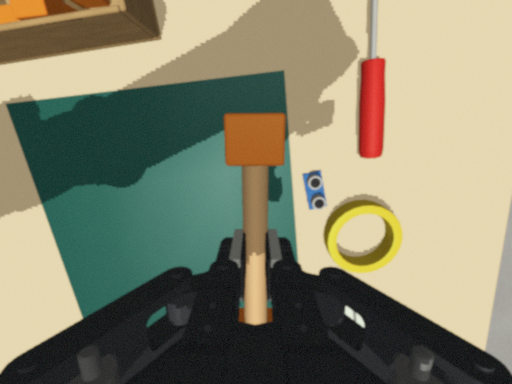

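```bash
python3 - <<'E'
from h import *
plan(.381,-.377,.15,85.7)
E
```

```text
clk 38.33 tcp [0.6496 0.094  0.167 ] yaw 83.7 grip 0.0106 F [ 0.4 -0.4 -1.1] | move [-497.7 -215.1   17.4] turn -2.0 j [ 0.11  0.56 -0.49  1.64  0.29  1.02 -0.58]
```

Call:
{"api": "send_rows", "payload": {
  "moves": [-25,-30,0,0,-75,-55,0,0,-125,-80,0,0,-175,-105,0,0,-225,-130,0,-2,-275,-150,0,-2,-325,-165,0,-2,-375,-180,0,-2]
}}

```text
clock: 39.33
tcp_pos: [0.4275, -0.2596, 0.1656]
orientation: [-2.301, -2.134, 0.002]
contact_force: [1.4, 0.7, -0.3]
grip_width: 0.0105
```

```bash
python3 - <<'E'
from h import *
plan(.381,-.377,.15,85.7)
E
```

```text
clk 39.33 tcp [ 0.4275 -0.2596  0.1656] yaw 85.7 grip 0.0105 F [ 1.4  0.7 -0.3] | move [-120.6  -37.5   15.6] turn -0.0 j [ 0.79  0.31 -0.43  2.01  0.17  0.87  0.19]
```

Call:
{"api": "send_rows", "payload": {
  "moves": [-50,-16,0,0,-100,-31,10,0,-120,-37,40,0,-120,-37,70,0,-120,-37,85,0,-120,-37,85,0,-120,-37,85,0]
}}

```text
clock: 40.2
tcp_pos: [0.3846, -0.3754, 0.0832]
orientation: [2.302, 2.137, 0.0]
contact_force: [0.3, 0.3, -0.8]
grip_width: 0.0107
```

```bash
python3 - <<'E'
from h import *
plan(.381,-.377,.062,85.7)
f=grab("wrist","w32")
crop(f,(155,60,355,260),3,"w32c")
s=grab("side");crop(s,(195,300,295,380),7,"s32")
E
```

```text
clk 40.20 tcp [ 0.3846 -0.3754  0.0832] yaw 85.7 grip 0.0107 F [ 0.3  0.3 -0.8] | move [-1.9 -3.5 21.2] turn 0.0 j [ 0.93  0.47 -0.34  1.99  0.23  0.72  0.37]
```

View pics/w32c.png

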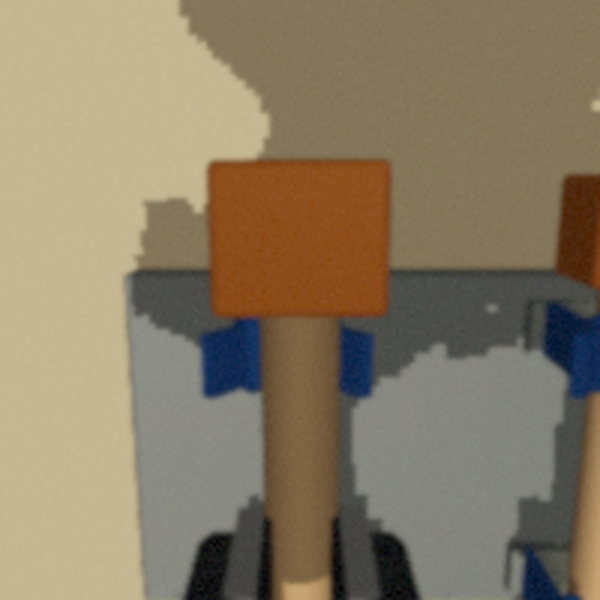

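View pics/s32.png

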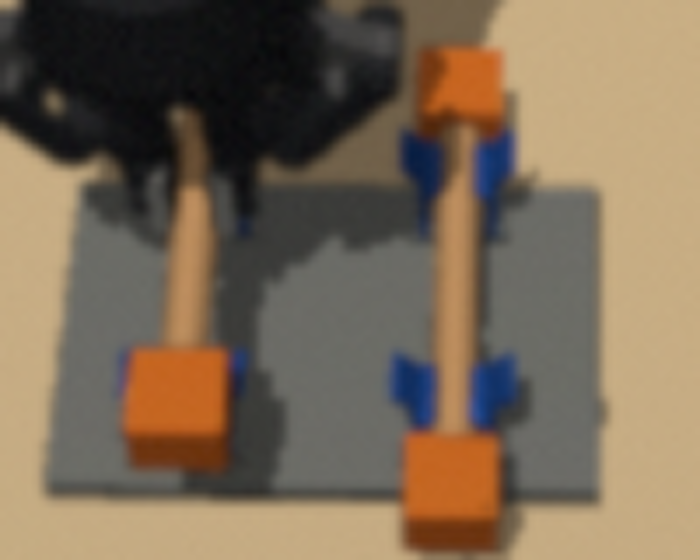

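Call:
{"api": "send_rows", "payload": {
  "moves": [-2,-2.5,5,0,-2,-2.5,12,0,-2,-2.5,18,0,-2,-2.5,20,0,-2,-2.5,20,0]
}}

```text
clock: 40.92
tcp_pos: [0.3813, -0.3771, 0.0624]
orientation: [-2.303, -2.136, -0.0]
contact_force: [0.2, 0.4, 0.4]
grip_width: 0.0104
```

```bash
python3 - <<'E'
from h import *
plan(.381,-.377,.062,85.7)
f=grab("wrist","w33")
crop(f,(155,60,355,260),3,"w33c")
E
```

```text
clk 40.92 tcp [ 0.3813 -0.3771  0.0624] yaw 85.7 grip 0.0104 F [0.2 0.4 0.4] | move [ 0.1 -0.3  0.4] turn 0.0 j [ 0.93  0.5  -0.33  2.    0.25  0.68  0.36]
```

View pics/w33c.png

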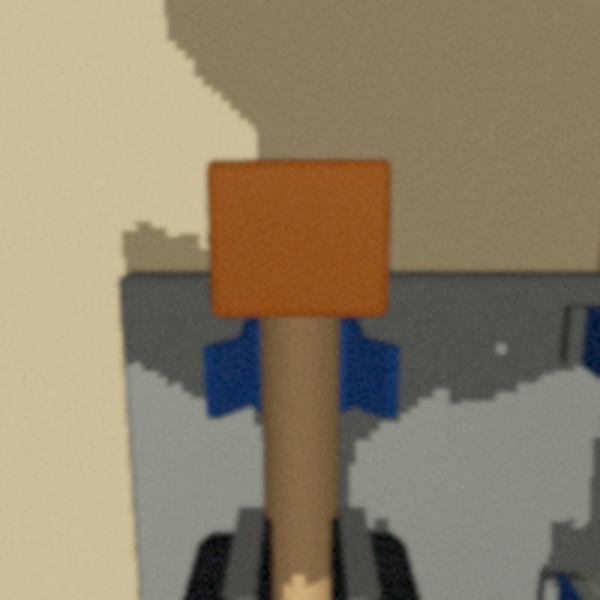

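Tips at 205 and 399 (centre 302), dowel at 300. Pressing.

Call:
{"api": "send_rows", "payload": {
  "moves": [0,0,4,0,0,0,8,0,0,0,11,0,0,0,14,0],
  "newtons": 100
}}

```text
clock: 41.48
tcp_pos: [0.3813, -0.3773, 0.0484]
orientation: [-2.303, -2.136, -0.0]
contact_force: [-0.4, 0.0, 0.1]
grip_width: 0.01
```

Call:
{"api": "send_rows", "payload": {
  "moves": [0,0,3,0,0,0,6,0]
}}

```text
clock: 41.72
tcp_pos: [0.3817, -0.3777, 0.0432]
orientation: [2.303, 2.135, -0.0]
contact_force: [-0.9, 1.5, 6.8]
grip_width: 0.0101
```

Call:
{"api": "send_rows", "payload": {
  "moves": [0,0,2,0,0,0,4,0]
}}

```text
clock: 41.98
tcp_pos: [0.3814, -0.3776, 0.0388]
orientation: [2.303, 2.136, -0.0]
contact_force: [0.7, -0.3, 1.2]
grip_width: 0.0101
```

Call:
{"api": "send_rows", "payload": {
  "moves": [0,0,2,0,0,0,4,0]
}}

```text
clock: 42.22
tcp_pos: [0.3813, -0.3771, 0.0346]
orientation: [-2.303, -2.136, 0.0]
contact_force: [-3.5, 3.4, 19.4]
grip_width: 0.01
```

Call:
{"api": "send_rows", "payload": {
  "moves": [0,0,1,0,0,0,1,0]
}}

```text
clock: 42.48
tcp_pos: [0.3813, -0.3771, 0.0346]
orientation: [-2.303, -2.137, 0.001]
contact_force: [-2.9, 2.2, 14.9]
grip_width: 0.0095
```

Call:
{"api": "send_rows", "payload": {
  "moves": [0,0,-3,0]
}}

```text
clock: 42.6
tcp_pos: [0.3811, -0.377, 0.0365]
orientation: [-2.303, -2.136, -0.0]
contact_force: [1.2, -0.2, -6.6]
grip_width: 0.0098
```

Call:
{"api": "send_rows", "payload": {
  "moves": [0,0,0,0,0,0,0,0,0,0,0,0,0,0,-30,0,0,0,-70,0,0,0,-110,0],
  "hand": 0.6,
  "newtons": 60
}}

```text
clock: 43.35
tcp_pos: [0.3811, -0.3771, 0.1477]
orientation: [-2.303, -2.136, -0.0]
contact_force: [0.6, -1.7, 0.6]
grip_width: 0.0343
```

```bash
python3 - <<'E'
from h import *
f=grab("wrist");s=grab("side","s34")
crop(f,(125,90,375,280),3,"w34");crop(s,(195,300,295,380),7,"s34c")
B=onz(f,[(256,113),(256,268)],.054)
plan(.50,-.24,.15,85.7)
E
```

```text
clk 43.45 tcp [ 0.3837 -0.3791  0.1509] yaw 85.7 grip 0.0344 F [0.6 0.1 0.2] | move [147.5 105.5   0.9] turn -0.0 j [ 0.97  0.37 -0.37  1.94  0.18  0.85  0.42]
```

View pics/w34.png

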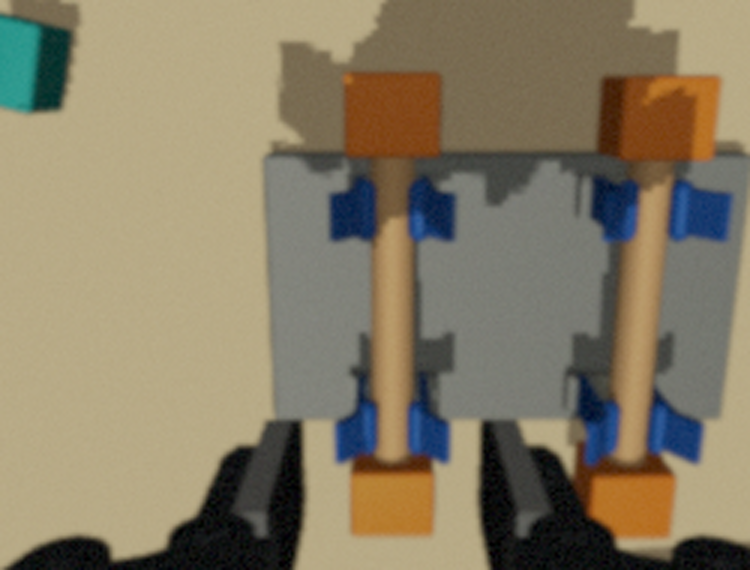

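View pics/s34c.png

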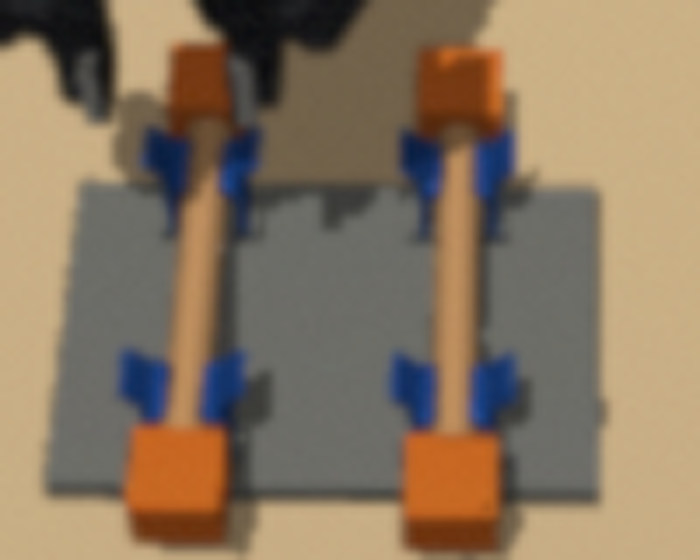

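View pics/s34.png

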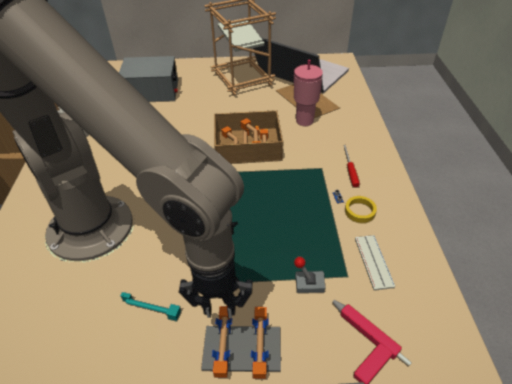

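Both struts are home: both finger pairs show over each dowel, and the two press depths above their grasp heights agree with a 40 mm axis height. Now the lever; I'll re-measure the tip and go behind it with the gripper shut.

```bash
python3 - <<'E'
from h import *
t=grab("top");s=grab("side");crop(t,(320,125,370,175),10,"lt")
print(tri(t,(343.5,153),s,(299.2,261.8)))
plan(.512,-.224,.15,85.7)
E
```

```text
(array([ 0.5626268 , -0.22589982,  0.09580876]), np.float64(0.005534900921843077))
clk 43.55 tcp [ 0.3815 -0.3776  0.1472] yaw 85.7 grip 0.0339 F [-0.3  0.8 -0.1] | move [163.  118.6  -2.8] turn -0.0 j [ 0.97  0.38 -0.37  1.95  0.18  0.85  0.42]
```

View pics/lt.png

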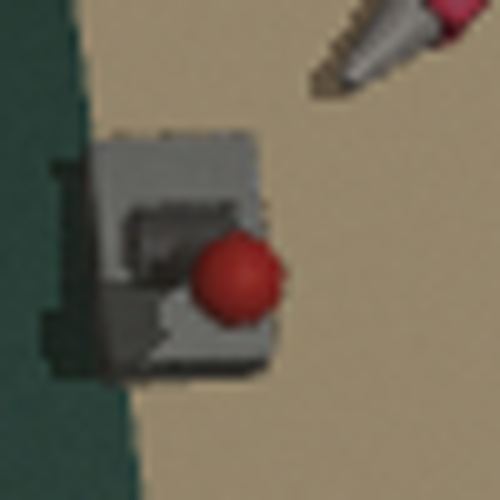

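Call:
{"api": "send_rows", "payload": {
  "moves": [50,36,-20,0,100,73,-20,0,145,105,-20,0,163,118,-10,0,163,118,20,0,163,118,45,0,163,118,62,0,163,118,62,0],
  "hand": 1
}}

```text
clock: 44.55
tcp_pos: [0.5099, -0.2232, 0.0829]
orientation: [-2.301, -2.134, 0.002]
contact_force: [-0.5, -0.1, 0.2]
grip_width: 0.0002
```

```bash
python3 - <<'E'
from h import *
f=grab("wrist","w35")
plan(.62,-.234,.085,85.7)
s=grab("side");crop(s,(260,200,360,300),6,"s35")
E
```

```text
clk 44.60 tcp [ 0.5108 -0.2234  0.0841] yaw 85.7 grip 0.0001 F [1.7 0.6 0.5] | move [ -2.3 109.7  -1.1] turn -0.0 j [ 0.61  0.5  -0.4   1.94  0.28  0.76 -0.02]
```

View pics/w35.png

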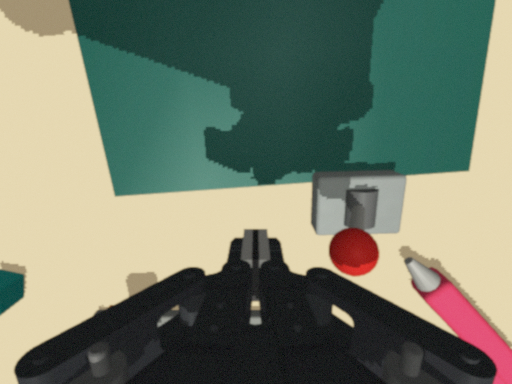

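View pics/s35.png

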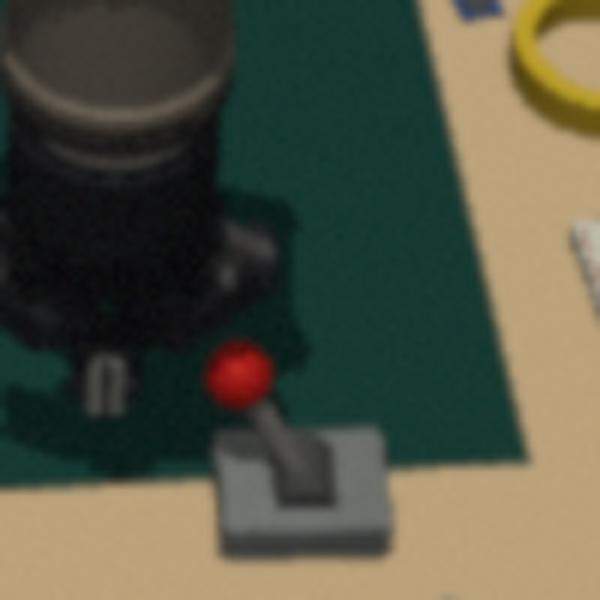

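Call:
{"api": "send_rows", "payload": {
  "moves": [-3,15,-4,0,-4,30,-4,0,-5,42,-4,0,-5,54,-4,0,-5,66,-4,0,-5,78,-4,0,-5,90,-4,0,-5,98,-4,0]
}}

```text
clock: 45.65
tcp_pos: [0.6085, -0.2359, 0.0883]
orientation: [-2.302, -2.135, 0.002]
contact_force: [-12.6, 1.0, 4.4]
grip_width: -0.0003
```

```bash
python3 - <<'E'
from h import *
f=grab("wrist","w36")
plan(.62,-.234,.085,85.7)
s=grab("side");crop(s,(260,200,360,300),6,"s36")
E
```

```text
clk 45.70 tcp [ 0.6079 -0.2358  0.0881] yaw 85.7 grip 0.0001 F [-5.7  1.5  4.5] | move [ 2.7 11.9  3.1] turn -0.0 j [ 0.55  0.63 -0.38  1.7   0.29  0.87 -0.03]
```

View pics/w36.png

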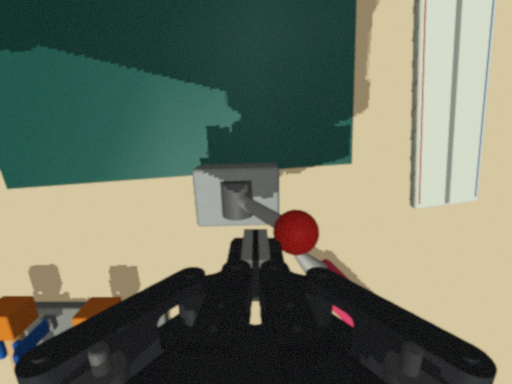

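View pics/s36.png

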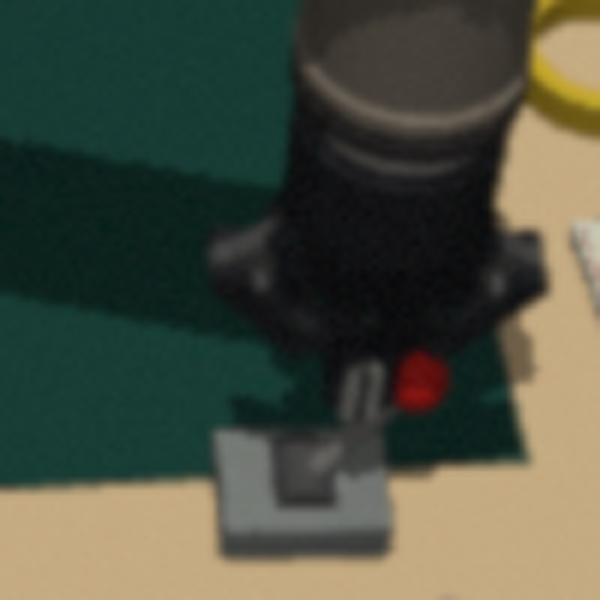

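The lever leans away, with the ball at (296,232) in the wrist view. Pushing on until it hits its stop.

Call:
{"api": "send_rows", "payload": {
  "moves": [0,4,0,0,0,8,0,0,0,8,0,0]
}}

```text
clock: 46.12
tcp_pos: [0.6092, -0.2362, 0.0876]
orientation: [-2.295, -2.127, 0.017]
contact_force: [-22.1, 3.7, 16.5]
grip_width: 0.0
```

```bash
python3 - <<'E'
from h import *
f=grab("wrist");s=grab("side")
def red(f):
    hsv=cv2.cvtColor(f["img"],cv2.COLOR_RGB2HSV);m=cv2.inRange(hsv,(0,200,60),(3,255,255))|cv2.inRange(hsv,(176,200,60),(180,255,255))
    n,l,st,c=cv2.connectedComponentsWithStats(m);return [(st[i,4],c[i].round(1)) for i in range(1,n) if st[i,4]>25]
print(red(f),red(s)); plan(.62,-.234,.085,85.7)
crop(s,(260,200,360,300),6,"s37")
E
```

```text
[(np.int32(1323), array([295. , 232.4]))] [(np.int32(49), array([329.8, 263.3]))]
clk 46.23 tcp [ 0.6091 -0.2362  0.0876] yaw 85.6 grip -0.0002 F [-22.    4.   14.9] | move [ 3.  10.7  2.5] turn -0.1 j [ 0.54  0.63 -0.38  1.69  0.29  0.89 -0.03]
```

View pics/s37.png

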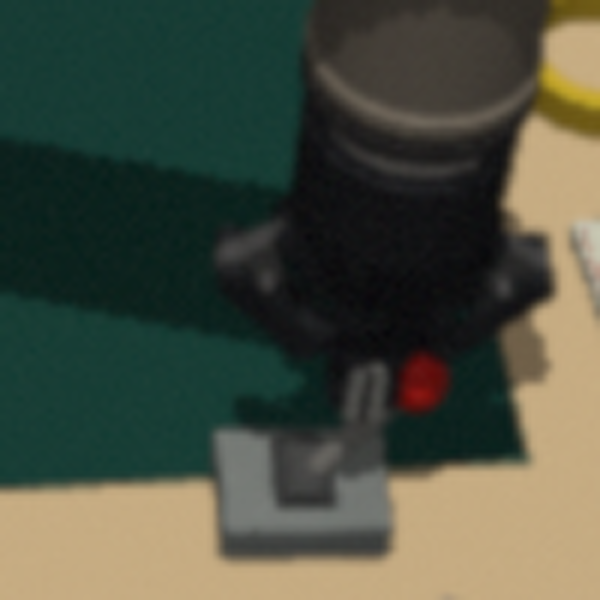

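The lever is against its stop: 22 N with no more travel. Backing off and rising.

Call:
{"api": "send_rows", "payload": {
  "moves": [0,-15,0,0,0,-40,0,0,0,-60,-30,0,0,-60,-80,0,0,-60,-120,0,0,-60,-120,0,0,-60,-120,0]
}}

```text
clock: 47.1
tcp_pos: [0.5566, -0.2321, 0.2083]
orientation: [2.303, 2.136, 0.0]
contact_force: [-0.5, -0.6, -0.7]
grip_width: -0.0001
```

```bash
python3 - <<'E'
from h import *
f=grab("wrist","w38");s=grab("side","s38");t=grab("top","t38")
def red(f):
    hsv=cv2.cvtColor(f["img"],cv2.COLOR_RGB2HSV);m=cv2.inRange(hsv,(0,200,60),(3,255,255))|cv2.inRange(hsv,(176,200,60),(180,255,255))
    n,l,st,c=cv2.connectedComponentsWithStats(m);return [(st[i,4],c[i].round(1)) for i in range(1,n) if st[i,4]>25]
print(red(f),red(s)); plan(.62,-.234,.085,85.7)
b=min(red(s),key=lambda q:np.linalg.norm(q[1]-[330,263]))[1]
for a,c in red(f):
    if np.linalg.norm(c)>0: print(c,tri(f,c,s,b))
crop(s,(195,100,345,380),2.8,"s38c")
E
```

```text
[(np.int32(375), array([329.9, 181.2]))] [(np.int32(136), array([352.8, 174.6])), (np.int32(75), array([328.5, 262.3]))]
clk 47.25 tcp [ 0.556  -0.2318  0.2072] yaw 85.7 grip -0.0001 F [-0.2  0.1 -0.7] | move [  2.6  64.2 122.1] turn -0.0 j [ 0.63  0.42 -0.44  1.74  0.2   1.03  0.04]
[329.9 181.2] (array([ 0.63330265, -0.22891566,  0.09292908]), np.float64(0.0019158815251304202))
```

View pics/s38.png

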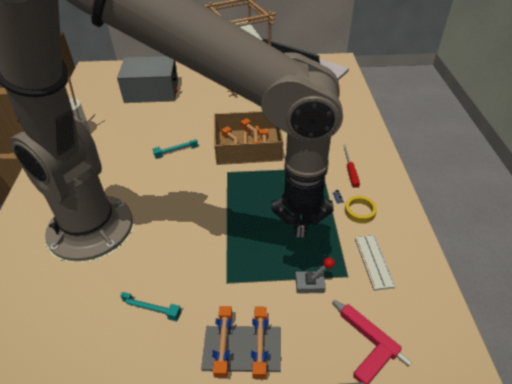

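View pics/s38c.png

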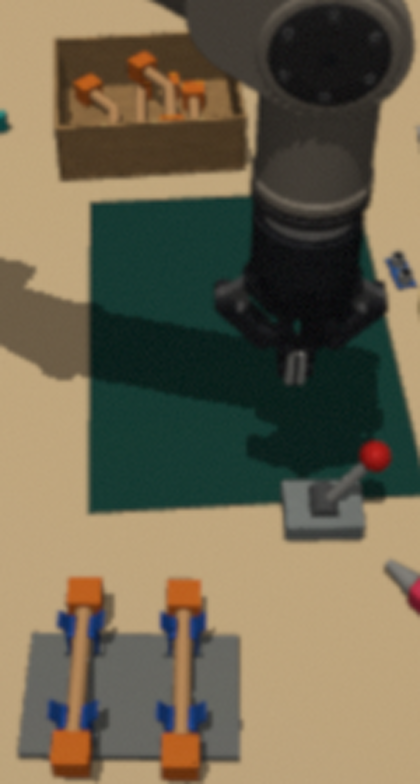

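View pics/t38.png

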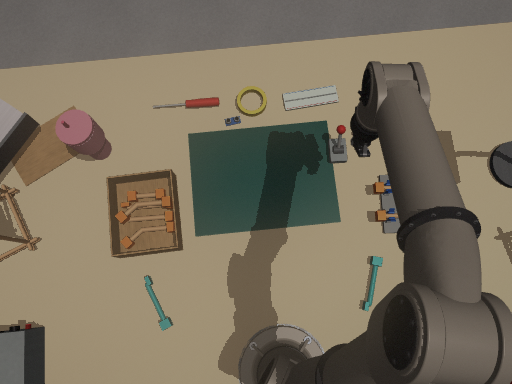

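The lever tip moved 70 mm, from x=.563 to .633, and hit a hard stop. I'll cross-check the angle from the rod lines before and after.

```bash
python3 - <<'E'
from h import *
s=grab("side");crop(s,(285,245,345,300),10,"lev2")
a=cv2.imread("pics/side0.png")[245:300,285:345]
cv2.imwrite("pics/lev1.png",cv2.resize(a,None,fx=10,fy=10,interpolation=cv2.INTER_CUBIC))
E
```

```text
(no output)
```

View pics/lev1.png

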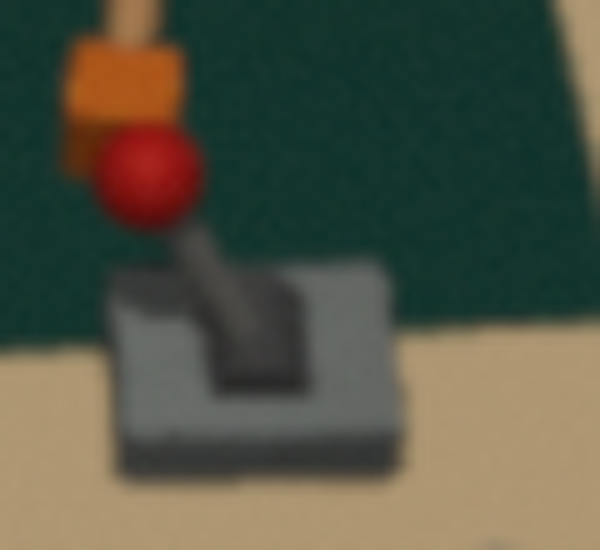

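View pics/lev2.png

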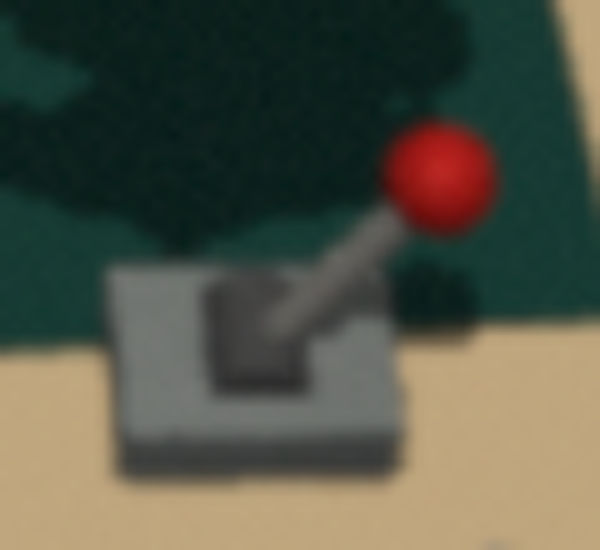

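The rod lines give a swing of about 1.08 rad, with the ball about 71 mm from the pivot. That agrees with the 70 mm chord for a full 1.0 rad. The arm hangs free, so I'm handing in.

```bash
python3 - <<'E'
from h import *
o=r.get_obs();print(o["clock"],o["contact_force"],abs(o["qvel"]).max());print(r.hand_in())
E
```

```text
47.3 [-0.56389806  0.64973736  1.31357826] 0.0051801486317183025
the job is handed in; nothing more can be done
None
```

I handed the job in at 47 s, with every step done as far as my checks could tell; `hand_in` reports no verdict.

- **Rejects:** all five that were there (one short, two chipped, two bent) are in the scrap box. One chipped strut was knocked about 35 mm aside during the run, so I measured it again before gripping it. The last bent strut lies on top of the others but below the rim.
- **Good struts:** both were pressed in. The force peaked at about 6–7 N and fell as the fingers snapped over, then rose to 15–26 N on the rests with no more travel. After release, pictures show both finger pairs over each dowel. One strut's middle is about 3 mm along from its station point, against 12 mm allowed; I did not measure the other's after release.
- **Lever:** it was pushed to a hard stop at about 22 N and stayed over after I backed off. The lever tip moved 70 mm, less than the 77 mm expected if the ball sat 80 mm from the pivot. The rod lines in the side view put the ball at about 71 mm and the swing at about 1.08 rad, which fits full travel.
- **Small disagreements:** the side and top cameras differed by about 4 mm in x at the jig, so I aligned each press with the wrist camera. The wrist camera also put the held dowel about 4 mm lower in the grip than the grasp height did.
- **Other things:** the bystanders and turquoise look-alikes appear unmoved in the last pictures, though I did not measure them. The arm was clear of everything when I handed in.

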